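Build the cutting rest up to the height gauge and clip in its end plate

ROBOT

A 6-joint arm with a two-finger parallel gripper is mounted at the origin on a cart in front of the work surface, level with it; the furniture and walls round the work are solid. World frame = base frame: x ahead of the robot, y to its left, z up, the work surface at z = 0. Lengths are in mm, angles in rad, forces in N, time in s.
With the tool pointing down it reaches from about 275 to 750 mm from the base axis. Payload 10.2 kg.
Tool frame: the origin (TCP) lies between the finger pads; the fingertips stand 19 mm ahead of it and the grasp point (between the pads) is the TCP; z points along the fingers, y is the line along which they close (so a half turn about z gives the same grasp; the last joint's range is limited). The gripper opens to 85 mm and grips with 20 to 120 N. Pads are 22 mm wide; open, the fingers measure 114 mm over their backs; the gripper's body (76 mm by 85 mm) begins 54 mm behind the grasp point. The pads swing forward as they close: fully open they stand 13 mm farther back than shut.
Start: joints at [0.906, 0.313, 1.498, -0, 1.331, -0.223], TCP at [224.486, 474.592, 250.294] pointing down, gripper open.
Joint ranges: [-2.94, 2.94], [-0.97, 2.17], [0.19, 2.56], [-1.23, 4.37], [0.02, 3.11], [-2.88, 2.88]. Speed limits (rad/s): [2.39, 2.39, 3.01, 3.14, 3.14, 3.14].

INTERFACE

Orientations are given as a unit quaternion [w, x, y, z].
In Python, from rig import sense, capture, finish_job gives the robot as it stands. The module is installed in compiled form; this text tells all that it offers.
- The arm moves only by the tool move_arm, never from a script. Its argument "moves" is a list of rows, each an object with "turn": the turn, a rotation vector about the tool's x, y, z in rad, a list of three; "translation": the shift along the tool's x, y, z in mm, a list of three; "hand": the opening, from 0 (shut) to 1 (fully open). In form: [{"turn": [wx, wy, wz], "translation": [x, y, z], "hand": hand}, ...]. A call has 1 to 10 rows; each row shifts and turns the commanded pose from where the row before left it, along the tool's axes as they then stand; what a row does not reach is not made up. A row lasts 1/12 s, in which the tool goes at most 41.7 mm and 7.16 degrees, less where a joint would pass 70% of its speed; a pose out of reach is approached as far as the arm can. A call with a gripper value outside its range is refused whole. The fingers move at their own pace and stop on an object; "grip_force" is the grip in N (left out, the last holds). Time passes only in rows, so rows that do not move let the fingers close. It gives the time, the measured TCP pose, the force, the opening and the grip force at its end, in the units of the state.
- sense(): the state, without advancing time (a new reading comes with each control period).
- capture(name): name is "side" or "top" or "wrist"; returns a dict with "image" (480x640x3 uint8, blue, green, red), "z_map" (480x640 float32, mm along the optical axis (not along the pixel's ray), 0 where there is no reading), "vertical_fov" (degrees; the focal length in pixels is half the picture's height over the tangent of half this angle, whatever the lens; pixels are square), "cx", "cy" (the principal point, pixels), "R" (3x3) and "t" (3): a world point X has camera coordinates R X + t; the wrist camera has in their place "T_tool_cam" (4x4, takes a point from camera to tool coordinates, whose origin is the TCP and whose axes are the flange's). Camera axes: x right, y down, z forward; pixel columns grow to the right and rows downward; lengths in mm; the calibration is good to about 2 mm. A picture is of the moment at which its call begins: read the wrist's pose just before it.
- finish_job(): hands the job in; it is judged then, once.
The state is a dict: "time_s": time; "joints": joint angles; "dq": joint speeds; "tau": joint torques, N m; "eef_pos": TCP position; "ee_rot": TCP orientation; "force": force on the tool from outside, world axes, zero at the start; "wrist_torque": the same for the moment, N m; "grip_width": opening from 0.0 (shut) to 1.0 (fully open); "grip_force": force on a finger pad.
Only numpy, scipy, OpenCV 4.12 (cv2) and the standard library are available. Lean on these libraries where they do the work, as an engineer would, in place of code of your own. Each camera call takes 0.05 s, during which the arm holds its last target. There are 200 camera calls.

TASK

Build up the cutting rest: take white guide boards one at a time from the sloping rack and stack them squarely on the outlined place on the stand until the top of the stack stands between the two fingers of the height gauge, and leave the boards you do not need in the rack. Then take the end plate from its holder by the grip bar and press it upright, all the way down, into the sprung clip at the near end of the stand, and let go. Leave the other things on the table where they are.

Things in the scene. Friction and masses are not known exactly. Their poses are not given: they have to be found in the camera images.
- rack: Fixed steel rack; its ramp slopes 30 degrees, rising along the rack's +x (away from the robot), with a stop 80 mm high square to the ramp at its low end. Origin on the table under the ramp's middle, z up; ramp top face 56 mm above it there. The stop's return lips (63 mm apart, 70 mm high) reach 22 mm along the boards' sides; the rest of the sides is free.
- board_1: White plastic guide board 140 x 56 x 20 mm (its x, y, z), 0.15 kg, one of four alike lying on one another on the rack's ramp, long side up the slope; this one starts lowest (against the ramp). Origin: centre of its underside; z square to the board, so 30 degrees from vertical in the rack. Pinch across the 56 mm width (its y).
- board_1_top (a point): Centre of the top face of board_1, 20 mm above its origin along its z.
- board_2: White plastic guide board 140 x 56 x 20 mm (its x, y, z), 0.15 kg, one of four alike lying on one another on the rack's ramp, long side up the slope; this one starts second from below. Origin: centre of its underside; z square to the board, so 30 degrees from vertical in the rack. Pinch across the 56 mm width (its y).
- board_2_top (a point): Centre of the top face of board_2, 20 mm above its origin along its z.
- board_3: White plastic guide board 140 x 56 x 20 mm (its x, y, z), 0.15 kg, one of four alike lying on one another on the rack's ramp, long side up the slope; this one starts third from below. Origin: centre of its underside; z square to the board, so 30 degrees from vertical in the rack. Pinch across the 56 mm width (its y).
- board_3_top (a point): Centre of the top face of board_3, 20 mm above its origin along its z.
- board_4: White plastic guide board 140 x 56 x 20 mm (its x, y, z), 0.15 kg, one of four alike lying on one another on the rack's ramp, long side up the slope; this one starts topmost. Origin: centre of its underside; z square to the board, so 30 degrees from vertical in the rack. Pinch across the 56 mm width (its y).
- board_4_top (a point): Centre of the top face of board_4, 20 mm above its origin along its z.
- stand: Fixed grey-painted stand, a flat plate 262 x 92 x 12 mm; origin on the table under the centre of the boards' place, x along the plate away from the robot, z up. The boards' place is outlined by engraved lines, 140 mm (x) by 56 mm (y), centred on the origin. The gauge post stands at x = +110 mm, the edge clip at x = -98 mm.
- bed (a point): Centre of the boards' place on the stand's top face (12 mm above the table); a first board's underside belongs here.
- clip (a point): Centre of the clip's bottom, on the stand's top face: the end plate's lower edge belongs here, wide face square to the stand's x. Two sprung jaws 64 mm wide (y), 3 mm apart when empty, 23 mm high, flared lips above up to 43 mm, mouth 16 mm wide; fixed blocks at the ends leave 72 mm along y. Pushing the plate down parts the jaws; takes about 5 to 15 N.
- gauge_low (a point): Dark steel limit gauge clamped on the post at the far end of the boards' place, its height differs each time: two short level fingers, one 26 mm above the other, point at the stack's end, 10 mm clear of it. Fixed. This point is the upper edge of the lower finger's tip: the least height of the stack's top face.
- gauge_high (a point): Lower edge of the upper finger's tip, 26 mm above gauge_low: the greatest height of the stack's top face.
- holder: Low holder (70 x 90 mm, 44 mm high), a slot 8 mm wide and 34 mm deep along its y between two grey plastic blocks, in which the end plate stands. Origin on the table under its centre; slot bottom 10 mm above it. Fixed.
- end_plate: Steel end plate 60 mm wide (its y), 6 mm thick (its x), 100 mm high in all, 0.18 kg, lower edge bevelled to 2 mm; along the top a grey grip bar 14 mm thick (x), 60 mm wide (y), 16 mm high. Origin: middle of its lower edge. Stands nearly upright in the holder. Either face may look towards the boards.
- plate_grip (a point): Centre of the end plate's grip bar, 92 mm above its lower edge. Pinch it across x (14 mm).
- jaw_near (a joint): Opening of the clip jaw nearer the robot, m: 0 empty; about 0.0015 with the plate pushed in; sprung, 2.4 N at 0 and 800 N/m.
- jaw_far (a joint): Opening of the other clip jaw, the same.
- label_roll: Roll of white labels, 81 x 80 x 42 mm, standing on the table; bystander. Origin under its middle.
- tape_roll: Brown tape roll, 96 mm across, 48 mm high; bystander. Origin under its middle.
- salt_shaker: Salt shaker 44 mm across, 90 mm high; bystander. Origin under its middle.
- food_pack: Open clear food pack with croquettes, 143 x 159 x 35 mm; bystander. Origin under its middle.
- wipes_tub: Wipes tub 70 mm across, 142 mm high; bystander. Origin under its middle.

How it is judged:
By the outcome, as a careful person would: the job done as asked, in the order asked, and still so for the second after the job is handed in, with the robot touching nothing.
It also fails if it takes over 72 s, if anything falls off the work surface, if the arm or the gripper's body presses on something with over 40 N, if the wrist force passes 120 N, or if a joint passes its speed limit or range.

## Working session

There is one attempt and no reset: what is moved stays moved. The work goes in short steps, Python scripts to look and compute and a tool call to move; the robot and the scene stay as the last step left them, time stands still between calls to the robot, and variables do not carry over. Pictures are saved under pics/ and viewed, at most 10 in all, crops included, and the job is handed in when it is done.

Besides the shell and the picture viewer there is one more tool, called after "Call:" as name(argument=value, ...), one argument or row to a line, values as JSON. move_arm: Moves the arm, as the interface text tells. Its arguments: {"type":"object","properties":{"moves":{"type":"array","items":{"type":"object","properties":{"turn":{"type":"array","items":{"type":"number"}},"translation":{"type":"array","items":{"type":"number"}},"hand":{"type":"number"}}}},"grip_force":{"type":"number"}},"required":["moves"]}

```bash
mkdir -p pics; cat > h.py <<'E'
import numpy as np, cv2
from rig import sense, capture, finish_job
from scipy.spatial.transform import Rotation as Ro
def tool(s):
    q=s["ee_rot"]; return Ro.from_quat([q[1],q[2],q[3],q[0]]).as_matrix(), np.array(s["eef_pos"])
def cloud(n):
    s=sense(); c=capture(n); z=c["z_map"]; h,w=z.shape
    f=h/2/np.tan(np.radians(c["vertical_fov"])/2)
    v,u=np.mgrid[:h,:w]; P=np.stack([(u-c["cx"])/f*z,(v-c["cy"])/f*z,z],-1)
    if n=="wrist":
        T=np.array(c["T_tool_cam"]); R,p=tool(s); W=(P@T[:3,:3].T+T[:3,3])@R.T+p
    else: W=(P-np.array(c["t"]).ravel())@np.array(c["R"])
    W[z==0]=np.nan
    return c["image"],W,c
E
python3 - <<'E'
from h import *
print(sense())
for n in ("top","side","wrist"):
    im,W,c=cloud(n); cv2.imwrite(f"pics/{n}0.png",im); np.save(f"{n}0.npy",W)
    print(n,c["vertical_fov"],c["cx"],c["cy"],(-np.array(c["R"]).T@np.array(c["t"]).ravel() if n!="wrist" else c["T_tool_cam"]))
E
```

```text
{'time_s': 0.0, 'joints': array([ 9.05598620e-01,  3.13424716e-01,  1.49847087e+00, -1.83118359e-05,
        1.33101935e+00, -2.23417392e-01]), 'dq': array([ 4.94537775e-04, -3.14807549e-05,  1.81960012e-04,  8.46359474e-04,
        2.30208063e-03, -1.16925843e-04]), 'tau': array([ 6.98615258e-04, -4.12264359e+01, -2.59742206e+01, -1.38376217e-04,
        4.11715242e-03, -3.02873093e-05]), 'eef_pos': array([224.32731708, 474.38169794, 249.73528693]), 'ee_rot': array([-2.76152009e-04,  2.19096064e-01,  9.75703068e-01, -6.00774440e-04]), 'force': array([-0.01417476, -0.07730529, -0.94010635]), 'wrist_torque': array([0.04342311, 0.00085398, 0.03525253]), 'grip_force': 0.0, 'grip_width': 0.9963080069372214}
top 56.582642521814215 323.021724227654 245.0994605312912 [ 415.12090134   20.23516799 1332.919778  ]
side 52.661164409147176 323.98192445874434 240.49049723419347 [228.67507438 898.25844041 794.10975418]
wrist 64.97365301169557 323.84865561125696 236.30011545772518 [[-4.81882657e-04 -9.45887386e-01 -3.24494716e-01  8.17888315e+01]
 [ 9.99999765e-01 -6.14182877e-04  3.05290926e-04  5.66701720e-02]
 [-4.88069934e-04 -3.24494492e-01  9.45887460e-01 -1.22106618e+02]
 [ 0.00000000e+00  0.00000000e+00  0.00000000e+00  1.00000000e+00]]
```

View pics/top0.png

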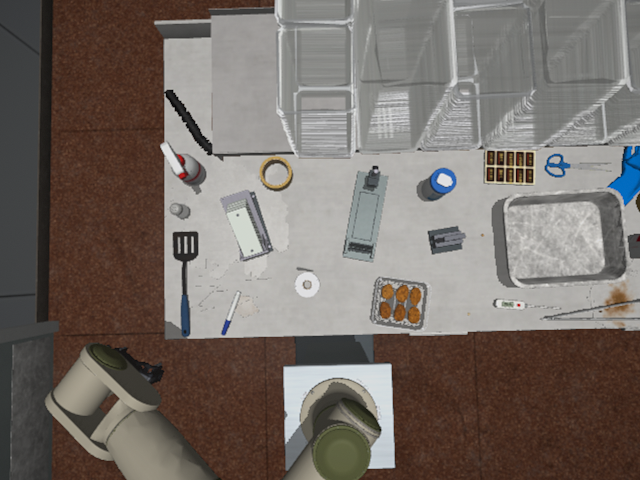

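View pics/side0.png

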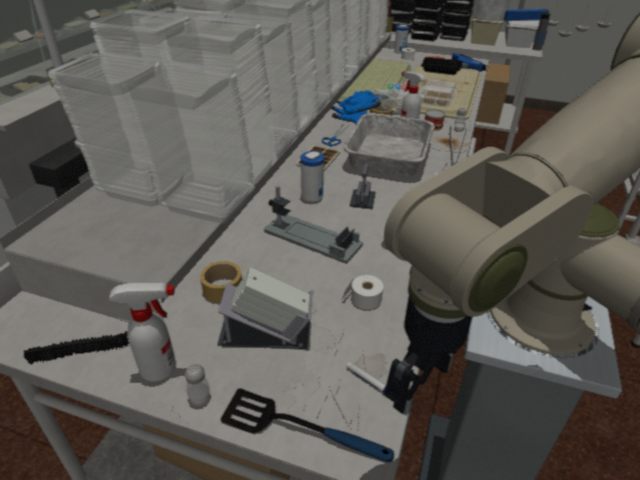

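The top view shows the rack at about (246,224), the stand at (366,215) with its gauge post at (375,178) and clip at (362,248), and the holder at (447,239). The side view shows the boards with their lower ends toward the robot. Next I'll measure from the clouds.

```bash
python3 - <<'E'
from h import *
T=np.load("top0.npy"); S=np.load("side0.npy")
def show(W,pts):
    for u,v in pts: print((u,v),np.round(np.nanmedian(W[v-1:v+2,u-1:u+2].reshape(-1,3),0),1))
print("table");show(T,[(300,240),(410,200),(320,300)])
print("rack");show(T,[(228,196),(243,192),(258,250),(240,255),(240,220),(246,235)])
print("stand");show(T,[(368,200),(365,220),(363,235),(375,175),(361,246)])
print("holder");show(T,[(432,240),(447,239),(462,236),(447,233)])
# boards top face plane / rect from both
for n,W in(("top",T),("side",S)):
    m=(W[...,2]>60)&(W[...,2]<220)&(W[...,0]>330)&(W[...,0]<640)&(W[...,1]>150)&(W[...,1]<400)
    P=W[m]; print(n,len(P),P.min(0),P.max(0))
    # RANSAC-ish 30deg plane: fit iteratively on upper pts
    best=None
    rng=np.random.default_rng(0)
    for _ in range(500):
        a=P[rng.choice(len(P),3,False)]; nn=np.cross(a[1]-a[0],a[2]-a[0]); l=np.linalg.norm(nn)
        if l<100: continue
        nn/=l; nn*=np.sign(nn[2])
        if abs(nn[2]-.866)>.05: continue
        k=np.abs((P-a[0])@nn)<2.5
        if best is None or k.sum()>best.sum(): best=k
    Q=P[best]; c=Q.mean(0); nn=np.linalg.svd(Q-c)[2][2]; nn*=np.sign(nn[2])
    print(len(Q),"n",nn,"tilt",np.degrees(np.arccos(nn[2])),"yaw of uphill",np.degrees(np.arctan2(-nn[1],-nn[0])))
    ex=np.array([0,0,1])-nn*nn[2]; ex/=np.linalg.norm(ex); ey=np.cross(nn,ex)
    r=cv2.minAreaRect(np.stack([(Q-c)@ex,(Q-c)@ey],1).astype(np.float32)); print(r, "centre",c+ex*r[0][0]+ey*r[0][1])
# stand top plate z~12
for n,W in(("top",T),("side",S)):
    m=(W[...,2]>7)&(W[...,2]<17)&(W[...,0]>350)&(W[...,0]<660)&(W[...,1]>-150)&(W[...,1]<40)
    mm=cv2.morphologyEx(m.astype(np.uint8),cv2.MORPH_OPEN,np.ones((3,3)))
    l,lab,st,_=cv2.connectedComponentsWithStats(mm); i=1+np.argmax(st[1:,4]); P=W[lab==i]
    print(n,"stand",cv2.minAreaRect(P[:,:2].astype(np.float32)),P.mean(0),len(P))
for n,W in(("top",T),("side",S)):
    m=(W[...,2]>25)&(W[...,2]<125)&(W[...,0]>350)&(W[...,0]<560)&(W[...,1]>-420)&(W[...,1]<-230); P=W[m]
    print(n,"holder",cv2.minAreaRect(P[:,:2].astype(np.float32)),P.mean(0),len(P))
    m&=W[...,2]>80;P=W[m];print("  bar",cv2.minAreaRect(P[:,:2].astype(np.float32)),P.mean(0) ,len(P))
im=cv2.imread("pics/top0.png"); a=im[150:270,200:300]; b=im[155:275,330:480]
cv2.imwrite("pics/crop1.png",np.hstack([cv2.resize(x,None,fx=3,fy=4 and 3,interpolation=cv2.INTER_CUBIC) for x in(a,b)]))
E
```

```text
table
(300, 240) [521.7 100.3  -2.9]
(410, 200) [ 6.331e+02 -2.335e+02  6.000e-01]
(320, 300) [341.1  45.2  -0.9]
rack
(228, 196) [642.9 296.2  97.9]
(243, 192) [653.2 251.3  96.9]
(258, 250) [489.4 212.6  93.8]
(240, 255) [480.  282.1   2.4]
(240, 220) [568.7 252.  143. ]
(246, 235) [529.8 240.5 120.7]
stand
(368, 200) [ 634.9 -106.3   10.3]
(365, 220) [575.3 -95.3  10.8]
(363, 235) [530.3 -88.1  10.7]
(375, 175) [ 689.5 -119.   106.1]
(361, 246) [495.7 -78.3  44.7]
holder
(432, 240) [ 510.1 -291.3    9. ]
(447, 239) [ 504.4 -309.4  109.8]
(462, 236) [ 511.4 -350.7  110.6]
(447, 233) [ 526.9 -332.2   39.8]
top 1637 [463.01767296 185.28361152  60.24110139] [639.72495998 313.73026452 160.83986964]
720 n [-0.4689369  -0.18390557  0.86387321] tilt 30.245711211688974 yaw of uphill 21.413895679830386
((-0.9236373901367188, -0.6108207702636719), (82.20767974853516, 145.31642150878906), 84.8487777709961) centre [533.76599871 240.75129266 122.62710134]
side 3562 [463.24542289 187.16387802  60.00161153] [639.98454421 319.21006405 159.49196764]
1291 n [-0.47971662 -0.14151111  0.86593682] tilt
[... 442 characters left out ...]
3125), 77.57418060302734) [589.92398072 -91.1376145   10.29826419] 993
top holder ((457.3392333984375, -296.83172607421875), (80.8770751953125, 200.2159423828125), 55.82252883911133) [ 499.95492349 -323.64230914   61.41647244] 392
  bar ((509.0758361816406, -331.33917236328125), (14.051127433776855, 59.430870056152344), 7.903430938720703) [ 508.63306487 -329.67330807  107.20461005] 119
side holder ((509.9168395996094, -326.6895446777344), (36.19636154174805, 86.1826171875), 7.504855632781982) [ 507.85028776 -316.69304612   58.86068614] 301
  bar ((510.0230407714844, -326.15350341796875), (14.005756378173828, 68.5311050415039), 8.504436492919922) [ 508.59679922 -318.86525973  102.52709638] 81
```

View pics/crop1.png

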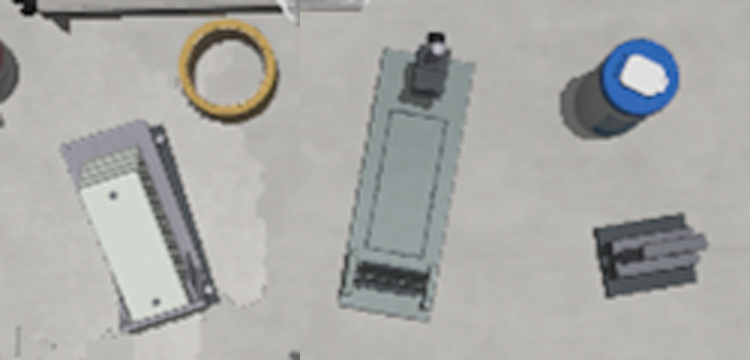

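The crop shows the white board stack in the rack, the stand with its engraved outline and clip at the near end, and the holder with the plate's grip bar toward its right. Next is a close wrist-camera look, so I need a small helper for the row arithmetic.

```bash
cat >> h.py <<'E'
import json
def Rt(yaw,tilt=0):
    """tool rotation: tool y has azimuth yaw (deg), tool pointing down, tipped so that tool z leans along -tool x by tilt"""
    a=np.radians(yaw); y=np.array([np.cos(a),np.sin(a),0]); x=np.array([-y[1],y[0],0])
    t=np.radians(tilt); z=np.array([0,0,-1.])*np.cos(t)-x*np.sin(t); return np.stack([np.cross(y,z),y,z],1)
def go(p,R,R0=None,p0=None,n=0,hand=1):
    if R0 is None: R0,p0=tool(sense())
    p=np.array(p,float); w=Ro.from_matrix(R0.T@R).as_rotvec(); d=np.linalg.norm(p-p0)
    n=max(n,int(np.ceil(d/40)),int(np.ceil(np.degrees(np.linalg.norm(w))/7.1)),1)
    st=Ro.from_rotvec(np.round(w/n,4)).as_matrix(); rows=[]; q=p0.copy(); Rc=R0
    for k in range(n):
        t=np.round(Rc.T@((p-q)/(n-k)),1); q=q+Rc@t; Rc=Rc@st; rows.append(t.tolist())
    print(n,"turn",np.round(w/n,4).tolist()); print("\n".join(map(str,rows))); return Rc,q
E
python3 - <<'E'
from h import *
R=Rt(109,30); print(R)
go([534,241.5,122]-R[:,2]*120,R)
E
```

```text
[[-0.81884311 -0.32556815  0.47275929]
 [-0.28195029  0.94551858  0.16278408]
 [-0.5         0.         -0.8660254 ]]
9 turn [-0.0226, -0.0553, -0.0839]
[-37.4, -13.3, 2.7]
[-35.9, -16.5, 4.4]
[-34.2, -19.6, 5.9]
[-32.0, -22.5, 7.2]
[-29.6, -25.2, 8.4]
[-26.9, -27.8, 9.4]
[-23.9, -30.2, 10.1]
[-20.7, -32.3, 10.6]
[-17.3, -34.1, 11.0]
```

Call:
move_arm(
  moves=[
    {"turn": [-0.0226, -0.0553, -0.0839], "translation": [-37.4, -13.3, 2.7], "hand": 1},
    {"turn": [-0.0226, -0.0553, -0.0839], "translation": [-35.9, -16.5, 4.4], "hand": 1},
    {"turn": [-0.0226, -0.0553, -0.0839], "translation": [-34.2, -19.6, 5.9], "hand": 1},
    {"turn": [-0.0226, -0.0553, -0.0839], "translation": [-32, -22.5, 7.2], "hand": 1},
    {"turn": [-0.0226, -0.0553, -0.0839], "translation": [-29.6, -25.2, 8.4], "hand": 1},
    {"turn": [-0.0226, -0.0553, -0.0839], "translation": [-26.9, -27.8, 9.4], "hand": 1},
    {"turn": [-0.0226, -0.0553, -0.0839], "translation": [-23.9, -30.2, 10.1], "hand": 1},
    {"turn": [-0.0226, -0.0553, -0.0839], "translation": [-20.7, -32.3, 10.6], "hand": 1},
    {"turn": [-0.0226, -0.0553, -0.0839], "translation": [-17.3, -34.1, 11], "hand": 1},
    {"turn": [0, 0, 0], "translation": [0, 0, 0], "hand": 1},
  ],
)

```text
time_s: 0.98
eef_pos: [461.3, 236.8, 225.9]
ee_rot: [0.238, -0.135, 0.961, 0.042]
force: [-1.1, 0.0, -1.0]
grip_width: 1.0
grip_force: 0.0
```

```bash
cat >> h.py <<'E'
def face(W,P,n0,ang=6,tol=2.0,it=600):
    """largest plane with normal near n0 among points P; returns centroid, normal, inliers"""
    rng=np.random.default_rng(0); n0=np.array(n0); best=None
    for _ in range(it):
        a=P[rng.choice(len(P),3,False)]; n=np.cross(a[1]-a[0],a[2]-a[0]); l=np.linalg.norm(n)
        if l<200: continue
        n/=l; n*=np.sign(n@n0)
        if n@n0<np.cos(np.radians(ang)): continue
        k=np.abs((P-a[0])@n)<tol
        if best is None or k.sum()>best.sum(): best=k
    Q=P[best]; c=Q.mean(0); n=np.linalg.svd(Q-c,full_matrices=False)[2][2]; n*=np.sign(n@n0)
    return c,n,Q
E
python3 - <<'E'
from h import *
R,p=tool(sense()); print(np.round(R,3),p,np.round(p+R@[0,0,120],1))
im,W,c=cloud("wrist"); cv2.imwrite("pics/w1.png",im); np.save("w1.npy",W)
P=W[(W[...,2]>70)&(W[...,0]>420)&(W[...,0]<640)&(W[...,1]>150)&(W[...,1]<350)]
c,n,Q=face(W,P,-R[:,2]); print("c",c,"tilt",np.degrees(np.arccos(n[2])),"az",np.degrees(np.arctan2(-n[1],-n[0])),len(Q))
ex=np.array([0,0,1])-n*n[2]; ex/=np.linalg.norm(ex); ey=np.cross(n,ex); (a,b),s,g=cv2.minAreaRect(np.stack([(Q-c)@ex,(Q-c)@ey],1).astype(np.float32)); print(s,g,c+a*ex+b*ey)
E
```

```text
[[-0.85  -0.28   0.446]
 [-0.24   0.96   0.145]
 [-0.469  0.016 -0.883]] [461.34703786 236.81788365 225.94513977] [514.9 254.2 120. ]
c [527.31033032 240.08170592 117.70960649] tilt 30.136747603036202 az 16.50861094744026 15563
(145.46728515625, 83.71471405029297) 0.13952820003032684 [533.62922387 241.96073106 121.53671072]
```

View pics/w1.png

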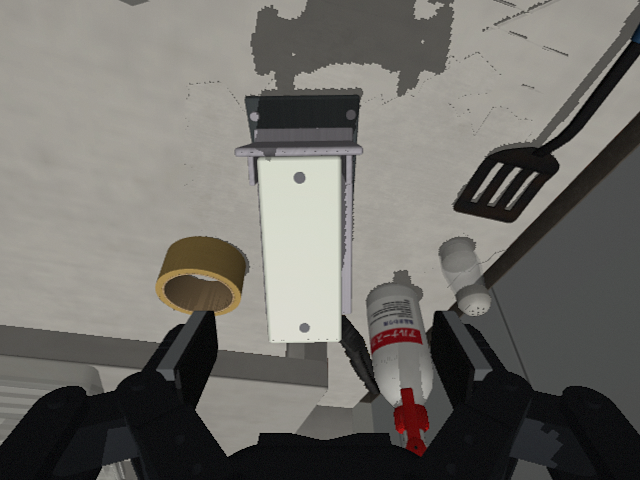

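The wrist picture shows the top board as a white quad with corners near (258,156), (344,156), (342,342), (267,342). The stop's edge is just above it at row 150 and the open fingers are below. I'll segment the white face and fit it.

```bash
cat >> h.py <<'E'
def rays(c,s=None):
    h,w=c["z_map"].shape; f=h/2/np.tan(np.radians(c["vertical_fov"])/2)
    v,u=np.mgrid[:h,:w]; d=np.stack([(u-c["cx"])/f,(v-c["cy"])/f,np.ones((h,w))],-1)
    if "T_tool_cam" in c:
        T=np.array(c["T_tool_cam"]); R,p=tool(s); return p+R@T[:3,3], d@(R@T[:3,:3]).T
    R=np.array(c["R"]); return -R.T@np.array(c["t"]).ravel(), d@R
def board(box,n0,name="wrist",thr=190):
    """white board top face inside pixel box: centre, normal, x axis, sizes"""
    s=sense(); im,W,c=cloud(name); u0,v0,u1,v1=box
    m=np.zeros(im.shape[:2],np.uint8); m[v0:v1,u0:u1]=(im[v0:v1,u0:u1].min(-1)>thr)
    m=cv2.morphologyEx(m,cv2.MORPH_OPEN,np.ones((5,5))); l,lab,st,_=cv2.connectedComponentsWithStats(m)
    i=1+np.argmax(st[1:,4]); k=lab==i; P=W[k]; P=P[~np.isnan(P[:,0])]
    ce,n,Q=face(W,P,n0)
    o,d=rays(c,s); X=o+d[k]*(((ce-o)@n)/(d[k]@n))[:,None]
    ex=np.array([1.,0,0]); ex-=n*(ex@n); ex/=np.linalg.norm(ex); ey=np.cross(n,ex)
    (a,b),sz,g=cv2.minAreaRect(np.stack([(X-ce)@ex,(X-ce)@ey],1).astype(np.float32))
    g=np.radians(g+(90 if sz[0]<sz[1] else 0)); x=ex*np.cos(g)+ey*np.sin(g); x*=np.sign(x[0])
    print("px",st[i],"centre",np.round(ce+a*ex+b*ey,1),"n",np.round(n,3),"tilt %.2f az %.2f"%(np.degrees(np.arccos(n[2])),np.degrees(np.arctan2(x[1],x[0]))),"size",np.round(sz,1))
    return ce+a*ex+b*ey,n,x
E
python3 - <<'E'
from h import *
R,p=tool(sense())
c,n,x=board((235,155,365,360),-R[:,2])
S=np.load("side0.npy")
R=Rt(106.8,30)
c=np.array(c); go(c-R[:,2]*50,R)
E
```

```text
px [  257   161    80   182 12933] centre [536.4 242.9 123.3] n [-0.479 -0.143  0.866] tilt 30.02 az 16.53 size [135.2  51.4]
2 turn [0.0053, -0.0188, -0.0105]
[-8.1, -9.7, 37.9]
[-7.3, -9.6, 38.2]
```

```bash
python3 - <<'E'
from h import *
R,p=tool(sense())
im=cv2.imread("pics/w1.png")
print(im[148:166,300].min(-1),im[334:350,310].min(-1),im[250,258:270].min(-1),im[250,336:350].min(-1))
for t in (130,160): board((235,150,365,360),-R[:,2],thr=t)
E
```

```text
[121 136 144 148 152 152 137 116  95 138 157 176 196 203 203 202 203 204] [208 206 207 209 207 208 209 195 155  65  71  72  73  72  72  72] [151 150 152 131 111 160 183 193 204 205 205 205] [206 204 189 173 151 106  86  87  87  84 143 162 159 161]
px [  235   150   130   210 22444] centre [537.2 247.7 124.5] n [-0.48  -0.142  0.866] tilt 30.04 az 10.89 size [159.   97.2]
px [  252   159    83   184 13718] centre [536.3 242.9 123.2] n [-0.48  -0.143  0.866] tilt 30.04 az 16.63 size [137.   53.6]
```

Call:
move_arm(
  moves=[
    {"turn": [0.0053, -0.0188, -0.0105], "translation": [-8.1, -9.7, 38], "hand": 1},
    {"turn": [0.0053, -0.0188, -0.0105], "translation": [-7.3, -9.6, 38], "hand": 1},
    {"turn": [0, 0, 0], "translation": [0, 0, 0], "hand": 1},
    {"turn": [0, 0, 0], "translation": [0, 0, 10], "hand": 1},
    {"turn": [0, 0, 0], "translation": [0, 0, 0], "hand": 1},
  ],
)

```text
time_s: 1.6
eef_pos: [517.0, 239.0, 157.9]
ee_rot: [0.256, -0.143, 0.955, 0.038]
force: [-0.2, -0.0, 0.1]
grip_width: 1.002
grip_force: 0.0
```

```bash
cat >> h.py <<'E'
def off(c,x,n):
    """board centre/axes in tool frame"""
    R,p=tool(sense()); y=np.cross(n,x)
    print("tool->board centre (tool axes)",np.round(R.T@(np.array(c)-p),1),"turn needed",np.round(Ro.from_matrix(R.T@np.stack([-x,y,-n],1)).as_rotvec(),4))
E
python3 - <<'E'
from h import *
az=np.radians(16.6); n=np.array([-.5*np.cos(az),-.5*np.sin(az),.866]); x=np.array([.866*np.cos(az),.866*np.sin(az),.5])
off([535.9,242.7,123],x,n)
im,W,c=cloud("wrist"); cv2.imwrite("pics/w2.png",im)
E
```

```text
tool->board centre (tool axes) [ 0.8 -2.  39.8] turn needed [0.0036 0.0002 0.0066]
```

View pics/w2.png

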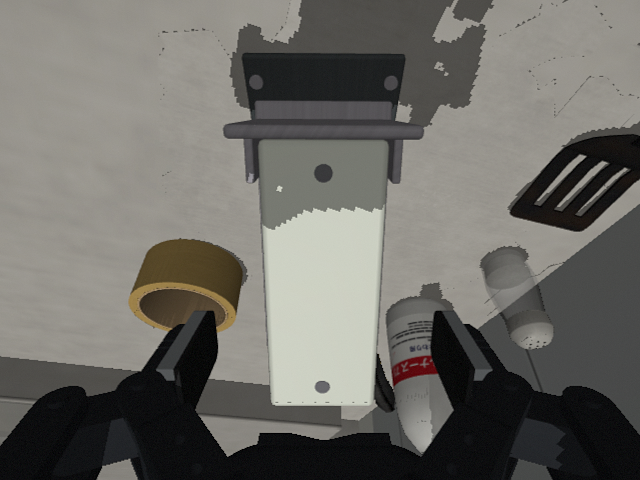

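The board lies centred between the open fingers (columns 272–378 at the far end, finger pads at 217 and 432), so I'll descend and close.

Call:
move_arm(
  moves=[
    {"turn": [0.0036, 0, 0.0066], "translation": [0.8, -2, 18], "hand": 1},
    {"turn": [0, 0, 0], "translation": [0, 0, 18], "hand": 1},
    {"turn": [0, 0, 0], "translation": [0, 0, 0], "hand": 1},
    {"turn": [0, 0, 0], "translation": [0, 0, 0], "hand": 0.4},
    {"turn": [0, 0, 0], "translation": [0, 0, 0], "hand": 0.4},
    {"turn": [0, 0, 0], "translation": [0, 0, 0], "hand": 0.4},
    {"turn": [0, 0, 0], "translation": [0, 0, 0], "hand": 0.4},
    {"turn": [0, 0, 0], "translation": [0, 0, 0], "hand": 0.4},
  ],
  grip_force=40,
)

```text
time_s: 2.32
eef_pos: [534.3, 241.4, 128.7]
ee_rot: [0.258, -0.139, 0.955, 0.037]
force: [-6.4, -1.1, 7.4]
grip_width: 0.643
grip_force: 41.1
```

```bash
python3 - <<'E'
from h import *
az=np.radians(16.6); n=np.array([-.5*np.cos(az),-.5*np.sin(az),.866]); x=np.array([.866*np.cos(az),.866*np.sin(az),.5])
off([535.9,242.7,123],x,n); s=sense(); print(s["grip_width"],s["grip_force"],s["force"])
T=np.load("top0.npy")
# stand pose estimate: high-res outline via image edges later; print yaw from plate
im=cv2.imread("pics/top0.png")
E
```

```text
tool->board centre (tool axes) [1.2 0.8 5.9] turn needed [-0.0006  0.0033 -0.0003]
0.6433981889396704 41.06111526489258 [-6.42201366 -1.12229422  7.36613693]
```

```bash
python3 - <<'E'
from h import *
R,p=tool(sense()); p1=p-R[:,2]*80; print(p1)
go([510,-88,340],Rt(78.5,30),R,p1)
E
```

```text
[495.7459363  229.90598051 197.88076972]
9 turn [0.0273, 0.0004, 0.0471]
[-0.5, -34.3, -17.9]
[-2.2, -34.7, -17.0]
[-3.8, -35.0, -16.0]
[-5.4, -35.3, -15.1]
[-7.1, -35.4, -14.1]
[-8.8, -35.3, -13.2]
[-10.4, -35.3, -12.2]
[-12.1, -35.0, -11.3]
[-13.7, -34.7, -10.3]
```

Call:
move_arm(
  moves=[
    {"turn": [0, 0, 0], "translation": [0, 0, -8], "hand": 0.4},
    {"turn": [0, 0, 0], "translation": [0, 0, -20], "hand": 0.4},
    {"turn": [0, 0, 0], "translation": [0, 0, -26], "hand": 0.4},
    {"turn": [0, 0, 0], "translation": [0, 0, -26], "hand": 0.4},
    {"turn": [0, 0, 0], "translation": [0, 0, 0], "hand": 0.4},
  ],
  grip_force=50,
)

```text
time_s: 2.73
eef_pos: [495.5, 229.8, 201.0]
ee_rot: [0.26, -0.139, 0.955, 0.037]
force: [0.0, -0.8, 0.5]
grip_width: 0.638
grip_force: 55.1
```

Call:
move_arm(
  moves=[
    {"turn": [0.0273, 0.0004, 0.0471], "translation": [-0.5, -34.3, -18], "hand": 0.4},
    {"turn": [0.0273, 0.0004, 0.0471], "translation": [-2.2, -34.7, -17], "hand": 0.4},
    {"turn": [0.0273, 0.0004, 0.0471], "translation": [-3.8, -35, -16], "hand": 0.4},
    {"turn": [0.0273, 0.0004, 0.0471], "translation": [-5.4, -35.3, -15], "hand": 0.4},
    {"turn": [0.0273, 0.0004, 0.0471], "translation": [-7, -35.4, -14], "hand": 0.4},
    {"turn": [0.0273, 0.0004, 0.0471], "translation": [-8.8, -35.3, -13], "hand": 0.4},
    {"turn": [0.0273, 0.0004, 0.0471], "translation": [-10.4, -35.3, -12], "hand": 0.4},
    {"turn": [0.0273, 0.0004, 0.0471], "translation": [-12, -35, -11], "hand": 0.4},
    {"turn": [0.0273, 0.0004, 0.0471], "translation": [-13.7, -34.7, -10], "hand": 0.4},
    {"turn": [0, 0, 0], "translation": [0, 0, 0], "hand": 0.4},
  ],
)

```text
time_s: 3.57
eef_pos: [511.4, -92.9, 340.3]
ee_rot: [0.259, 0.1, 0.96, -0.029]
force: [1.2, 1.2, -1.6]
grip_width: 0.637
grip_force: 55.1
```

```bash
python3 - <<'E'
from h import *
s=sense();R,p=tool(s);print(np.round(R,3),p)
im,W,c=cloud("wrist"); cv2.imwrite("pics/w3.png",im); np.save("w3.npy",W)
import pickle; pickle.dump((s,c),open("w3.pkl","wb"))
E
```

```text
[[-0.846  0.207  0.491]
 [ 0.177  0.978 -0.107]
 [-0.502 -0.004 -0.865]] [511.35523594 -92.93184809 340.28459587]
```

View pics/w3.png

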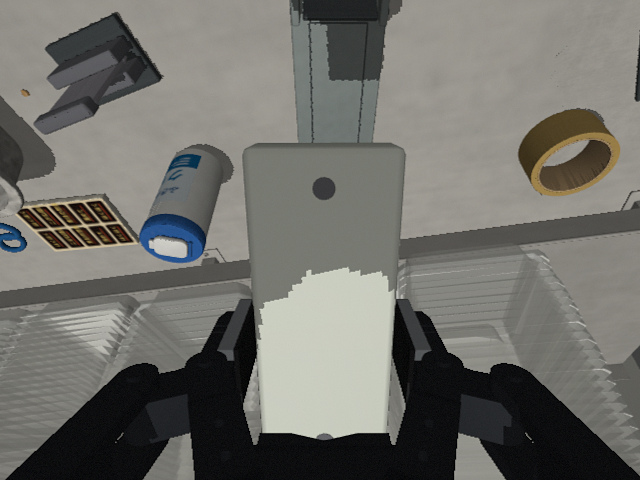

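The wrist picture shows the board held square between the pads, with its near edge at row 145. Beyond it are the stand's near half with the outline's near edge at about row 22 (columns 311–366) and the clip at the top edge. I'll view enlarged crops of this and of the gauge from the side camera.

```bash
python3 - <<'E'
from h import *
a=cv2.imread("pics/w3.png")[0:145,285:400]; b=cv2.imread("pics/side0.png")[180:240,260:300]
cv2.imwrite("pics/crop2.png",np.hstack([cv2.resize(a,(460,580),interpolation=cv2.INTER_CUBIC),cv2.resize(b,(320,480),interpolation=cv2.INTER_CUBIC)[:580] if 0 else cv2.copyMakeBorder(cv2.resize(b,(320,480),interpolation=cv2.INTER_CUBIC),0,100,0,0,0)]))
E
```

```text
(no output)
```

View pics/crop2.png

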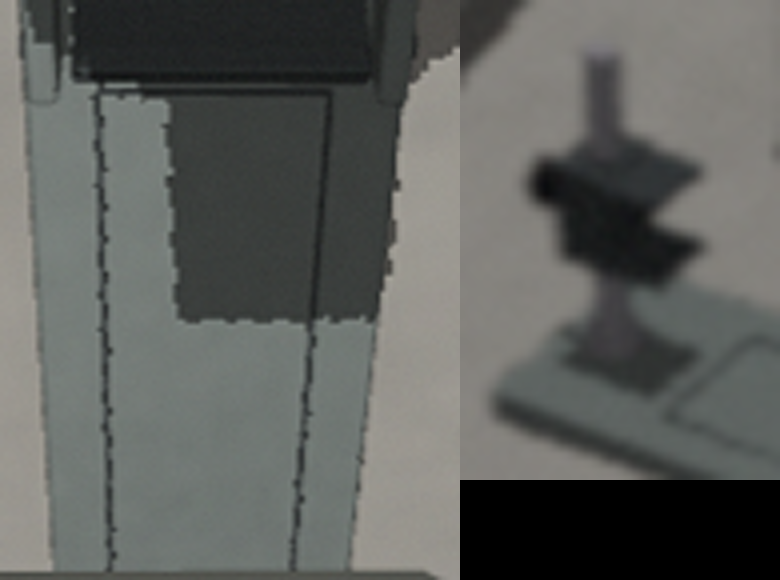

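```bash
python3 - <<'E'
from h import *
import pickle
s,c=pickle.load(open("w3.pkl","rb")); o,_=rays(c,s)
f=240/np.tan(np.radians(c["vertical_fov"])/2)
T=np.array(c["T_tool_cam"]); R,p=tool(s)
def hit(u,v,z=12):
    d=R@T[:3,:3]@np.array([(u-c["cx"])/f,(v-c["cy"])/f,1]); return o+d*(z-o[2])/d[2]
L0,L1,R0,R1=[hit(u,v) for u,v in((309.3,23),(313,140),(367.5,23),(358.3,140))]
print(np.round([L0,L1,R0,R1],1),"width",np.linalg.norm(L0-R0),np.linalg.norm(L1-R1))
for a,b in((L0,L1),(R0,R1)): print("yaw",np.degrees(np.arctan2(*(b-a)[[1,0]])))
# plate edges
E0,E1,F0,F1=[hit(u,v) for u,v in((285+28/4,30),(285+56/4,140),(285+402/4,28),(285+348/4,140))]
print(np.round([E0,E1,F0,F1],1)); 
for a,b in((E0,E1),(F0,F1)): print("edge yaw",np.degrees(np.arctan2(*(b-a)[[1,0]])))
W=np.load("w3.npy"); print("z of plate",np.nanmedian(W[90:135,318:355,2]))
y=np.mean([np.degrees(np.arctan2(*(b-a)[[1,0]])) for a,b in((L0,L1),(R0,R1))]); a=np.radians(y)
ex=np.array([np.cos(a),np.sin(a),0]); mid=(L0+R0)/2; ce=mid+70*ex; print("yaw",y,"bed",ce)
cs=capture("side"); os_,d=rays(cs)
for nm,u,v in(("high",290,203),("low",290.4,210.4)):
    dd=d[round(v),round(u)]; f2=240/np.tan(np.radians(cs["vertical_fov"])/2)
    dd=np.array([(u-cs["cx"])/f2,(v-cs["cy"])/f2,1])@np.array(cs["R"])
    X=os_+dd*(((ce+80*ex-os_)@ex)/(dd@ex)); print(nm,X,"stand y",(X-ce)@[-ex[1],ex[0],0])
E
```

```text
[[ 514.8 -109.5   12. ]
 [ 644.5 -136.3   12. ]
 [ 526.3  -54.8   12. ]
 [ 655.9  -82.    12. ]] width 55.85976841683459 55.507777674279865
yaw -11.679840581748262
yaw -11.832050758489737
[[ 517.4 -127.5   12. ]
 [ 641.  -153.1   12. ]
 [ 534.4  -38.3   12. ]
 [ 659.4  -65.6   12. ]]
edge yaw -11.732993852202044
edge yaw -12.29362830107025
z of plate 10.885839259471595
yaw -11.755945670119 bed [589.08105349 -96.43308265  12.        ]
high [ 663.89559293 -129.58628923   73.80604203] stand y -17.21483134476701
low [ 663.72932609 -130.38523206   49.14661113] stand y -18.03089158362998
```

```bash
cat >> h.py <<'E'
def held(W,im,s):
    """held board in tool frame from a wrist view: near end x, side mid y, top z, skew"""
    R,p=tool(s); L=(W-p)@R
    m=(np.abs(L[...,2])<25)&(np.abs(L[...,1])<40)&(L[...,0]>-20)&(L[...,0]<100)
    P=L[m]; A=P[(P[:,0]>25)]
    zc=np.polyfit(A[:,0],A[:,2],1)
    e=[A[np.abs(A[:,1]-y)<2,0].max() for y in (-20,-10,0,10,20)]
    sd=[(A[np.abs(A[:,0]-x)<3,1].min(),A[np.abs(A[:,0]-x)<3,1].max()) for x in(30,45,60)]
    print("end x",np.round(e,1),"sides",np.round(sd,1),"z fit",np.round(zc,3), "z med",np.median(A[:,2]))
E
python3 - <<'E'
from h import *
import pickle
s,c=pickle.load(open("w3.pkl","rb")); W=np.load("w3.npy"); held(W,None,s)
E
```

```text
end x [70.4 70.4 70.4 70.5 70.4] sides [[-28.5  27.5]
 [-28.6  27.5]
 [-28.5  27.6]] z fit [0.037 5.071] z med 6.636422199991478
```

```bash
python3 - <<'E'
from h import *
R1=Rt(78.24)@Ro.from_rotvec([0,.037,0]).as_matrix(); bed=np.array([589.1,-96.4,12])
b=np.array([.4,-.5,25.5]); t=bed-R1@b; print(t)
R,q=go(t+[0,0,110],R1,n=8,hand=.4); print(q)
E
```

```text
[590.51672737 -96.18421763  37.46775062]
8 turn [-0.0001, 0.0698, 0.0003]
[3.2, 1.2, 25.5]
[1.4, 1.2, 25.7]
[-0.4, 1.1, 25.7]
[-2.2, 1.2, 25.7]
[-4.0, 1.1, 25.4]
[-5.8, 1.2, 25.1]
[-7.5, 1.1, 24.6]
[-9.2, 1.2, 24.1]
[590.48079478 -96.13189302 147.4364    ]
```

Call:
move_arm(
  moves=[
    {"turn": [0, 0.0698, 0.0003], "translation": [3.2, 1.2, 25.5], "hand": 0.4},
    {"turn": [0, 0.0698, 0.0003], "translation": [1.4, 1.2, 25.7], "hand": 0.4},
    {"turn": [0, 0.0698, 0.0003], "translation": [-0.4, 1.1, 25.7], "hand": 0.4},
    {"turn": [0, 0.0698, 0.0003], "translation": [-2.2, 1.2, 25.7], "hand": 0.4},
    {"turn": [0, 0.0698, 0.0003], "translation": [-4, 1.1, 25.4], "hand": 0.4},
    {"turn": [0, 0.0698, 0.0003], "translation": [-5.8, 1.2, 25], "hand": 0.4},
    {"turn": [0, 0.0698, 0.0003], "translation": [-7.5, 1.1, 24.6], "hand": 0.4},
    {"turn": [0, 0.0698, 0.0003], "translation": [-9.2, 1.2, 24], "hand": 0.4},
    {"turn": [0, 0, 0], "translation": [0, 0, 0], "hand": 0.4},
  ],
)

```text
time_s: 4.42
eef_pos: [590.2, -93.5, 140.3]
ee_rot: [-0.025, 0.101, 0.995, 0.003]
force: [-0.1, 0.6, -2.0]
grip_width: 0.641
grip_force: 54.9
```

```bash
python3 - <<'E'
from h import *
s=sense();im,W,c=cloud("wrist"); cv2.imwrite("pics/w4.png",im); held(W,im,s)
R,p=tool(s);print(p,s["force"])
R1=Rt(78.24)@Ro.from_rotvec([0,.037,0]).as_matrix(); bed=np.array([589.1,-96.4,12])
b=np.array([.4,-.5,25.5]); t=bed-R1@b
go(t+[0,0,8],R1)
E
```

```text
end x [69.3 69.3 69.3 69.3 69.4] sides [[-28.5  27.5]
 [-28.6  27.3]
 [-28.6  27.5]] z fit [0.04  4.274] z med 5.949457316194381
[590.17663831 -93.52605857 140.34790945] [-0.06060065  0.55292508 -1.95763224]
3 turn [0.0, -0.0024, 0.0013]
[-1.7, -0.8, 32.6]
[-1.6, -0.8, 32.6]
[-1.6, -0.8, 32.6]
```

Call:
move_arm(
  moves=[
    {"turn": [0, -0.002, 0.001], "translation": [-1.7, -0.8, 32], "hand": 0.4},
    {"turn": [0, -0.002, 0.001], "translation": [-1.6, -0.8, 32], "hand": 0.4},
    {"turn": [0, -0.002, 0.001], "translation": [-1.6, -0.8, 28], "hand": 0.4},
    {"turn": [0, 0, 0], "translation": [0, 0, 0], "hand": 0.4},
    {"turn": [0, 0, 0], "translation": [0, 0, 0], "hand": 0.4},
  ],
)

```text
time_s: 4.88
eef_pos: [591.7, -97.4, 56.6]
ee_rot: [-0.015, 0.103, 0.995, 0.001]
force: [0.1, -0.9, -0.9]
grip_width: 0.643
grip_force: 54.9
```

```bash
python3 - <<'E'
from h import *
s=sense();R,p=tool(s);print(p,s["force"])
R1=Rt(78.24)@Ro.from_rotvec([0,.037,0]).as_matrix(); bed=np.array([589.1,-96.4,12])
b=np.array([-.2,-.5,25.2]); t=bed-R1@b
go(t+[0,0,1],R1,n=2); print("bottom ctr",p+R@b)
E
```

```text
[591.67490857 -97.37361767  56.59666824] [ 0.0991399  -0.85680357 -0.94139857]
2 turn [-0.0005, 0.0032, -0.0002]
[0.7, 0.5, 9.2]
[0.7, 0.4, 9.3]
bottom ctr [591.00785714 -97.76967258  31.40285585]
```

Call:
move_arm(
  moves=[
    {"turn": [0, 0.003, 0], "translation": [0.7, 0.5, 8], "hand": 0.4},
    {"turn": [0, 0.003, 0], "translation": [0.7, 0.4, 8], "hand": 0.4},
    {"turn": [0, 0, 0], "translation": [0, 0, 0], "hand": 0.4},
  ],
)

```text
time_s: 5.13
eef_pos: [590.0, -96.5, 39.5]
ee_rot: [-0.018, 0.103, 0.995, 0.001]
force: [-0.7, 1.0, -1.7]
grip_width: 0.638
grip_force: 55.0
```

```bash
python3 - <<'E'
from h import *
s=sense();R,p=tool(s);print(p,s["force"])
R1=Rt(78.24)@Ro.from_rotvec([0,.037,0]).as_matrix(); bed=np.array([589.1,-96.4,12])
b=np.array([-.2,-.5,25.2]); t=bed-R1@b
go(t+[0,0,0],R1,n=2); print("bottom ctr",p+R@b)
im,W,c=cloud("wrist");held(W,im,s)
E
```

```text
[590.0151679  -96.47171237  39.54422261] [-0.71721913  1.03663877 -1.7359803 ]
2 turn [-0.0005, -0.0, -0.0005]
[0.0, 0.2, 1.2]
[0.1, 0.2, 1.2]
bottom ctr [589.18976598 -96.83540468  14.35461286]
end x [100. 100. 100. 100. 100.] sides [[-28.6  27.4]
 [-28.5  27.6]
 [-28.7  27.5]] z fit [-0.072  9.149] z med 5.888275702472764
```

Call:
move_arm(
  moves=[
    {"turn": [0, 0, 0], "translation": [0, 0.4, 1], "hand": 0.4},
    {"turn": [0, 0, 0], "translation": [0, 0, 1], "hand": 0.4},
    {"turn": [0, 0, 0], "translation": [0, 0, 0.7], "hand": 0.4},
    {"turn": [0, 0, 0], "translation": [0, 0, 0], "hand": 0.4},
  ],
)

```text
time_s: 5.52
eef_pos: [590.5, -96.4, 37.4]
ee_rot: [-0.018, 0.103, 0.995, 0.001]
force: [-0.9, 1.1, 3.1]
grip_width: 0.639
grip_force: 55.5
```

Call:
move_arm(
  moves=[
    {"turn": [0, 0, 0], "translation": [0, 0, 1], "hand": 0.4},
    {"turn": [0, 0, 0], "translation": [0, 0, 0], "hand": 0.4},
  ],
)

```text
time_s: 5.68
eef_pos: [590.5, -96.4, 36.4]
ee_rot: [-0.018, 0.103, 0.995, 0.001]
force: [-3.2, 1.4, 5.9]
grip_width: 0.639
grip_force: 55.8
```

```bash
python3 - <<'E'
from h import *
s=sense();R,p=tool(s);im,W,c=cloud("wrist"); L=(W-p)@R
m=(np.abs(L[...,1])<20)&(L[...,0]>25)&(L[...,0]<66)&(np.abs(L[...,2])<15);A=W[m];print("top z",np.polyfit(L[m][:,0],A[:,2],1),p,s["force"])
E
```

```text
top z [2.91307791e-03 3.07273580e+01] [590.49522601 -96.44648199  36.44125441] [-3.15300405  1.3731618   5.94584488]
```

```bash
python3 - <<'E'
from h import *
R,p=tool(sense()); go([585,-95.6,140],Rt(78.24,50),R,p-R[:,2]*50)
E
```

```text
8 turn [-0.0002, -0.1136, -0.0001]
[1.2, -0.1, -6.7]
[0.4, -0.0, -6.7]
[-0.4, -0.0, -6.7]
[-1.1, -0.1, -6.7]
[-1.9, -0.0, -6.5]
[-2.6, -0.1, -6.2]
[-3.3, -0.0, -5.9]
[-3.9, -0.1, -5.5]
```

Call:
move_arm(
  moves=[
    {"turn": [0, 0, 0], "translation": [0, 0, -1], "hand": 1},
    {"turn": [0, 0, 0], "translation": [0, 0, 0], "hand": 1},
    {"turn": [0, 0, 0], "translation": [0, 0, 0], "hand": 1},
    {"turn": [0, 0, 0], "translation": [0, 0, 0], "hand": 1},
    {"turn": [0, 0, 0], "translation": [0, 0, -19], "hand": 1},
    {"turn": [0, 0, 0], "translation": [0, 0, -30], "hand": 1},
  ],
)

```text
time_s: 6.23
eef_pos: [590.4, -96.3, 83.7]
ee_rot: [-0.021, 0.103, 0.994, 0.002]
force: [0.2, -0.4, 0.6]
grip_width: 0.995
grip_force: 0.0
```

Call:
move_arm(
  moves=[
    {"turn": [0, -0.1136, 0], "translation": [1.2, 0, -6.7], "hand": 1},
    {"turn": [0, -0.1136, 0], "translation": [0.4, 0, -6.7], "hand": 1},
    {"turn": [0, -0.1136, 0], "translation": [-0.4, 0, -6.7], "hand": 1},
    {"turn": [0, -0.1136, 0], "translation": [-1.1, 0, -6.7], "hand": 1},
    {"turn": [0, -0.1136, 0], "translation": [-1.9, 0, -6.5], "hand": 1},
    {"turn": [0, -0.1136, 0], "translation": [-2.6, 0, -6.2], "hand": 1},
    {"turn": [0, -0.1136, 0], "translation": [-3.3, 0, -6], "hand": 1},
    {"turn": [0, -0.1136, 0], "translation": [-3.9, 0, -5.5], "hand": 1},
    {"turn": [0, 0, 0], "translation": [0, 0, 0], "hand": 1},
    {"turn": [0, 0, 0], "translation": [0, 0, 0], "hand": 1},
  ],
)

```text
time_s: 7.07
eef_pos: [591.5, -88.4, 131.0]
ee_rot: [0.339, 0.09, 0.936, -0.021]
force: [0.3, 0.4, -0.0]
grip_width: 1.002
grip_force: 0.0
```

```bash
python3 - <<'E'
from h import *
import pickle
s=sense();R,p=tool(s);print(p); im,W,c=cloud("wrist"); pickle.dump((s,c),open("w5.pkl","wb")); np.save("w5.npy",W)
o,d=rays(c,s); ex=np.array([.979,-.2037,0]); f=240/np.tan(np.radians(c["vertical_fov"])/2)
T=np.array(c["T_tool_cam"])
for z in(52,72):
  X=np.array([589.1,-96.4,0])+80*ex+[0,0,z]; q=T[:3,:3].T@(R.T@(X-p)-T[:3,3]); print(z,c["cx"]+f*q[0]/q[2],c["cy"]+f*q[1]/q[2],q[2])
cv2.imwrite("pics/w5.png",im)
E
```

```text
[591.45272481 -88.44894474 131.04388044]
52 307.09534521554974 256.0363602731681 250.370557268113
72 307.0715570347099 283.71668246772333 239.97295062668564
```

View pics/w5.png

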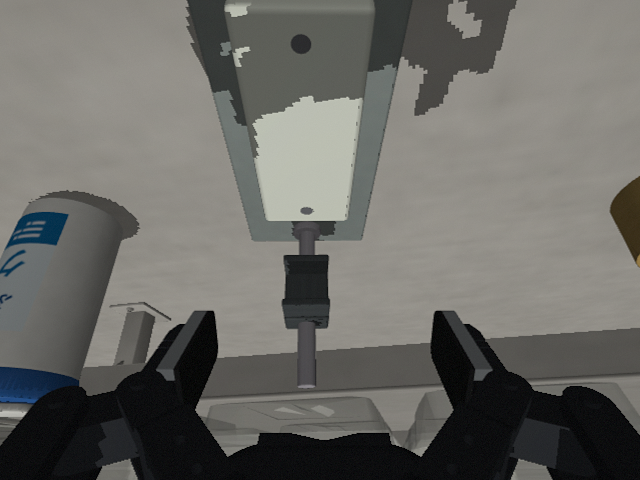

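The gauge appears at columns 284–328, rows 255–328, upside down, so the lower finger is at the top of the picture. I'll profile it by depth instead of using another picture.

```bash
python3 - <<'E'
from h import *
import pickle
W=np.load("w5.npy"); ex=np.array([.979,-.2037,0]); im=cv2.imread("pics/w5.png"); s,c=pickle.load(open("w5.pkl","rb")); o,d=rays(c,s)
b=np.array([589.1,-96.4,0])
for v in range(246,334,2):
    r=[]
    for u in(295,316):
        X=W[v,u]-b; k=(80-(o-b)@ex)/(d[v,u]@ex); r+=["x %.1f y %.1f z %.1f  z@80 %.1f g %d |"%(X@ex,X@[.2037,.979,0],X[2],(o+d[v,u]*k)[2],im[v,u].mean())]
    print(v,*r)
w=W[150:205,270:345].reshape(-1,3); print("board top z",np.nanmedian(w[:,2]))
E
```

```text
246 x 158.7 y -12.5 z -1.0  z@80 44.2 g 140 | x 160.0 y 6.7 z -1.6  z@80 44.4 g 145 |
248 x 163.5 y -12.7 z -1.7  z@80 45.8 g 140 | x 163.5 y 6.7 z -1.4  z@80 45.9 g 143 |
250 x 166.9 y -12.9 z -1.5  z@80 47.3 g 139 | x 166.5 y 6.7 z -1.0  z@80 47.5 g 141 |
252 x 170.4 y -13.0 z -1.2  z@80 48.8 g 141 | x 169.5 y 6.7 z -0.5  z@80 49.0 g 143 |
254 x 175.1 y -13.3 z -1.7  z@80 50.4 g 137 | x 175.3 y 6.7 z -1.6  z@80 50.5 g 140 |
256 x 80.4 y -8.0 z 51.7  z@80 51.9 g 32 | x 79.6 y 5.9 z 52.3  z@80 52.0 g 32 |
258 x 80.3 y -8.0 z 53.2  z@80 53.4 g 35 | x 79.8 y 5.9 z 53.6  z@80 53.5 g 33 |
260 x 79.1 y -7.9 z 55.3  z@80 54.9 g 35 | x 81.0 y 5.9 z 54.5  z@80 55.0 g 36 |
262 x 80.7 y -8.0 z 56.0  z@80 56.4 g 28 | x 80.8 y 5.9 z 56.1  z@80 56.5 g 26 |
264 x 85.9 y -8.2 z 54.8  z@80 57.8 g 29 | x 84.8 y 5.9 z 55.5  z@80 58.0 g 25 |
266 x 87.8 y -8.3 z 55.4  z@80 59.3 g 25 | x 88.3 y 5.9 z 55.2  z@80 59.5 g 26 |
268 x 91.6 y -8.5 z 55.0  z@80 60.8 g 30 | x 90.3 y 5.9 z 55.8  z@80 60.9 g 27 |
270 x 94.3 y -8.6 z 55.1  z@80 62.2 g 29 | x 94.6 y 5.9 z 55.2  z@80 62.4 g 30 |
272 x 97.1 y -8.7 z 55
[... 1858 characters left out ...]
 99.5 y -8.3 z 87.7  z@80 94.5 g 57 | x 101.7 y 5.6 z 87.2  z@80 94.7 g 51 |
320 x 101.1 y -8.3 z 88.5  z@80 95.7 g 58 | x 102.6 y 5.5 z 88.2  z@80 95.9 g 52 |
322 x 106.1 y -8.6 z 88.2  z@80 97.0 g 58 | x 107.1 y 5.6 z 88.1  z@80 97.2 g 26 |
324 x 110.1 y -8.8 z 88.2  z@80 98.2 g 58 | x 109.5 y 5.6 z 88.7  z@80 98.4 g 29 |
326 x 113.9 y -8.9 z 88.4  z@80 99.4 g 56 | x 113.4 y 5.6 z 88.8  z@80 99.6 g 57 |
328 x 118.3 y -9.1 z 88.4  z@80 100.6 g 72 | x 119.3 y 5.6 z 88.3  z@80 100.8 g 79 |
330 x 407.3 y -23.8 z -1.0  z@80 101.9 g 144 | x 409.8 y 7.2 z -1.2  z@80 102.1 g 140 |
332 x 417.9 y -24.3 z -1.2  z@80 103.1 g 143 | x 419.2 y 7.2 z -1.1  z@80 103.3 g 137 |
board top z 30.705035656260094
```

```bash
cat >> h.py <<'E'
def placed(W,ztop,win=4):
    """rect of a level white top at ztop near the bed, in the stand frame"""
    ex=np.array([.979,-.2037,0]); ey=np.array([.2037,.979,0]); b=np.array([589.1,-96.4,0])
    X=W-b; x,y=X@ex,X@ey; m=(np.abs(X[...,2]-ztop)<win)&(np.abs(x)<85)&(np.abs(y)<45)
    m=cv2.morphologyEx(m.astype(np.uint8),cv2.MORPH_OPEN,np.ones((3,3)))>0
    P=np.stack([x[m],y[m]],1).astype(np.float32); print(len(P),cv2.minAreaRect(P), "z",np.median(X[m][:,2]))
E
python3 - <<'E'
from h import *
placed(np.load("w5.npy"),31)
az=np.radians(16.6); n=np.array([-.5*np.cos(az),-.5*np.sin(az),.866]); c=np.array([535.9,242.7,123])-20*n; print(c)
R=Rt(106.6,30); R0,p0=tool(sense()); p1=p0-R0[:,2]*0+[-60,0,50]
Rc,q=go(c+n*100,R,n=10)
E
```

```text
25724 ((0.6021347045898438, -0.3417835235595703), (56.1702766418457, 139.54037475585938), 89.8616943359375) z 30.59538775549722
[545.48322574 245.55688367 105.68      ]
10 turn [-0.0254, 0.0172, -0.0402]
[8.1, 29.8, -13.9]
[7.1, 30.5, -13.0]
[6.1, 31.1, -12.1]
[5.1, 31.6, -11.2]
[4.0, 32.0, -10.3]
[2.8, 32.4, -9.4]
[1.7, 32.8, -8.5]
[0.5, 33.0, -7.7]
[-0.7, 33.2, -6.8]
[-1.9, 33.3, -6.1]
```

Board 1 sits 0.6/-0.3 mm off and 0.1° from square. The gauge window is about 57–83 mm, so the stack needs three boards (top at 72). Next I'll fetch the second one.

Call:
move_arm(
  moves=[
    {"turn": [-0.0254, 0.0172, -0.0402], "translation": [8, 29.8, -14], "hand": 1},
    {"turn": [-0.0254, 0.0172, -0.0402], "translation": [7, 30.5, -13], "hand": 1},
    {"turn": [-0.0254, 0.0172, -0.0402], "translation": [6, 31, -12], "hand": 1},
    {"turn": [-0.0254, 0.0172, -0.0402], "translation": [5, 31.6, -11], "hand": 1},
    {"turn": [-0.0254, 0.0172, -0.0402], "translation": [4, 32, -10.3], "hand": 1},
    {"turn": [-0.0254, 0.0172, -0.0402], "translation": [2.8, 32.4, -9.4], "hand": 1},
    {"turn": [-0.0254, 0.0172, -0.0402], "translation": [1.7, 32.8, -8.5], "hand": 1},
    {"turn": [-0.0254, 0.0172, -0.0402], "translation": [0.5, 33, -7.7], "hand": 1},
    {"turn": [-0.0254, 0.0172, -0.0402], "translation": [-0.7, 33.2, -6.8], "hand": 1},
    {"turn": [-0.0254, 0.0172, -0.0402], "translation": [-1.9, 33.3, -6], "hand": 1},
  ],
)

```text
time_s: 7.95
eef_pos: [497.6, 232.1, 192.8]
ee_rot: [0.256, -0.14, 0.956, 0.036]
force: [0.2, -0.3, 0.1]
grip_width: 1.004
grip_force: 0.0
```

Call:
move_arm(
  moves=[
    {"turn": [0, 0, 0], "translation": [0, 0, 0], "hand": 1},
    {"turn": [0, 0, 0], "translation": [0, 0, 0], "hand": 1},
  ],
)

```text
time_s: 8.12
eef_pos: [497.9, 232.0, 192.6]
ee_rot: [0.257, -0.14, 0.956, 0.037]
force: [-0.0, 0.1, -0.5]
grip_width: 1.002
grip_force: 0.0
```

```bash
cat >> h.py <<'E'
def rackface(k):
    """board top k boards down from the full stack: rect in rack axes relative to expected centre"""
    az=np.radians(16.6); n=np.array([-.5*np.cos(az),-.5*np.sin(az),.866]); x=np.array([.866*np.cos(az),.866*np.sin(az),.5]); y=np.cross(n,x)
    c=np.array([535.9,242.7,123])-20*k*n; im,W,_=cloud("wrist"); X=W-c
    m=(np.abs(X@n)<4)&(np.abs(X@x)<95)&(np.abs(X@y)<45); m=cv2.morphologyEx(m.astype(np.uint8),cv2.MORPH_OPEN,np.ones((3,3)))>0
    P=np.stack([(X@x)[m],(X@y)[m]],1).astype(np.float32); print(len(P),"rect",cv2.minAreaRect(P),"n",np.median((X@n)[m]))
    off(c,x,n); return c,x,n
E
python3 - <<'E'
from h import *
c,x,n=rackface(1); R=np.stack([-x,np.cross(n,x),-n],1)
go(c+n*5.5,R,n=4)
E
```

```text
18253 rect ((0.8514938354492188, -0.10090065002441406), (138.4368438720703, 56.07558059692383), 0.011410671286284924) n -0.07755096386715787
tool->board centre (tool axes) [ 0.3  0.5 99.7] turn needed [-0.0017  0.0005  0.0007]
4 turn [-0.0004, 0.0001, 0.0002]
[0.1, 0.1, 23.6]
[0.1, 0.1, 23.5]
[0.1, 0.1, 23.6]
[0.0, 0.1, 23.5]
```

Call:
move_arm(
  moves=[
    {"turn": [0, 0, 0], "translation": [0, 0, 26], "hand": 1},
    {"turn": [0, 0, 0], "translation": [0, 0, 26], "hand": 1},
    {"turn": [0, 0, 0], "translation": [0, 0.4, 25], "hand": 1},
    {"turn": [0, 0, 0], "translation": [0, 0, 17], "hand": 1},
    {"turn": [0, 0, 0], "translation": [0, 0, 0], "hand": 1},
    {"turn": [0, 0, 0], "translation": [0, 0, 0], "hand": 0.4},
    {"turn": [0, 0, 0], "translation": [0, 0, 0], "hand": 0.4},
    {"turn": [0, 0, 0], "translation": [0, 0, 0], "hand": 0.4},
    {"turn": [0, 0, 0], "translation": [0, 0, 0], "hand": 0.4},
    {"turn": [0, 0, 0], "translation": [0, 0, 0], "hand": 0.4},
  ],
  grip_force=50,
)

```text
time_s: 9.0
eef_pos: [542.9, 244.7, 112.5]
ee_rot: [0.257, -0.139, 0.955, 0.037]
force: [-4.1, -5.4, 5.0]
grip_width: 0.642
grip_force: 52.8
```

```bash
python3 - <<'E'
from h import *
c,x,n=rackface(1); R,p=tool(sense())
print("rows after lift 80:")
R2=Rt(78.24)
Rc,q=go([589.5,-96.2,160],R2,R,p-R[:,2]*90)
E
```

```text
41542 rect ((-4.86566162109375, -1.7179985046386719), (125.65792083740234, 80.93274688720703), 0.29406118392944336) n -0.061644988893301056
tool->board centre (tool axes) [1.1 0.  7.2] turn needed [-0.0006  0.0026  0.0003]
rows after lift 80:
9 turn [0.0144, 0.0573, 0.0537]
[2.4, -37.8, 2.5]
[0.2, -37.8, 3.1]
[-2.0, -37.7, 3.6]
[-4.2, -37.5, 4.0]
[-6.5, -37.2, 4.2]
[-8.7, -36.7, 4.3]
[-10.9, -36.1, 4.3]
[-13.0, -35.4, 4.2]
[-15.2, -34.5, 3.8]
```

Call:
move_arm(
  moves=[
    {"turn": [0, 0, 0], "translation": [0, 0, -8], "hand": 0.4},
    {"turn": [0, 0, 0], "translation": [0, 0, -22], "hand": 0.4},
    {"turn": [0, 0, 0], "translation": [0, 0, -30], "hand": 0.4},
    {"turn": [0, 0, 0], "translation": [0, 0, -30], "hand": 0.4},
  ],
)

```text
time_s: 9.38
eef_pos: [498.3, 231.8, 189.9]
ee_rot: [0.256, -0.14, 0.956, 0.037]
force: [-0.8, 0.7, -1.4]
grip_width: 0.637
grip_force: 56.2
```

Call:
move_arm(
  moves=[
    {"turn": [0.0144, 0.0573, 0.0537], "translation": [2.4, -37.8, 2.5], "hand": 0.4},
    {"turn": [0.0144, 0.0573, 0.0537], "translation": [0.2, -37.8, 3], "hand": 0.4},
    {"turn": [0.0144, 0.0573, 0.0537], "translation": [-2, -37.7, 3.6], "hand": 0.4},
    {"turn": [0.0144, 0.0573, 0.0537], "translation": [-4.2, -37.5, 4], "hand": 0.4},
    {"turn": [0.0144, 0.0573, 0.0537], "translation": [-6.5, -37.2, 4.2], "hand": 0.4},
    {"turn": [0.0144, 0.0573, 0.0537], "translation": [-8.7, -36.7, 4.3], "hand": 0.4},
    {"turn": [0.0144, 0.0573, 0.0537], "translation": [-11, -36, 4.3], "hand": 0.4},
    {"turn": [0.0144, 0.0573, 0.0537], "translation": [-13, -35.4, 4.2], "hand": 0.4},
    {"turn": [0.0144, 0.0573, 0.0537], "translation": [-15.2, -34.5, 3.8], "hand": 0.4},
    {"turn": [0, 0, 0], "translation": [0, 0, 0], "hand": 0.4},
  ],
)

```text
time_s: 10.22
eef_pos: [590.6, -101.7, 158.1]
ee_rot: [-0.002, 0.106, 0.994, -0.001]
force: [0.2, -0.8, -2.1]
grip_width: 0.64
grip_force: 56.2
```

```bash
cat >> h.py <<'E'
def over(b,z,n=4,pitch=0.0,at=(589.1,-96.4)):
    """rows to bring held board's underside centre (tool coords b) to height z over the bed"""
    R1=Rt(78.24)@Ro.from_rotvec([0,pitch,0]).as_matrix(); s=sense(); R,p=tool(s); b=np.array(b)
    print("TCP",np.round(p,1),"F",np.round(s["force"],1),"underside",np.round(p+R@b,1)); return go(np.array([*at,z])-R1@b,R1,n=n)
E
python3 - <<'E'
from h import *
s=sense();im,W,c=cloud("wrist");held(W,im,s); over([0,-.5,25.5],52+14,n=3)
E
```

```text
end x [68.9 68.8 68.8 68.8 68.7] sides [[-28.4  27.8]
 [-28.4  27.8]
 [-28.5  27.8]] z fit [0.049 5.723] z med 7.859993745579858
TCP [589.9 -98.7 158.2] F [ 0.1  1.3 -1.8] underside [589.7 -99.2 132.7]
3 turn [-0.0005, -0.001, -0.0013]
[0.4, 0.9, 22.2]
[0.4, 0.9, 22.2]
[0.4, 0.8, 22.3]
```

```bash
python3 - <<'E'
from h import *
over([-1.1,-.3,24.7],32+12,n=4,pitch=.047)
E
```

```text
TCP [589.9 -98.7 158.2] F [ 0.1  1.3 -1.8] underside [590.9 -99.2 133.5]
4 turn [-0.0003, 0.011, -0.001]
[0.2, 0.6, 22.4]
[0.0, 0.6, 22.4]
[-0.2, 0.6, 22.3]
[-0.5, 0.6, 22.4]
```

Call:
move_arm(
  moves=[
    {"turn": [0, 0.011, -0.001], "translation": [0.2, 0.6, 22], "hand": 0.4},
    {"turn": [0, 0.011, -0.001], "translation": [0, 0.6, 22], "hand": 0.4},
    {"turn": [0, 0.011, -0.001], "translation": [-0.2, 0.6, 22], "hand": 0.4},
    {"turn": [0, 0.011, -0.001], "translation": [-0.5, 0.6, 22], "hand": 0.4},
    {"turn": [0, 0, 0], "translation": [0, 0, 0], "hand": 0.4},
    {"turn": [0, 0, 0], "translation": [0, 0, 0], "hand": 0.4},
  ],
)

```text
time_s: 10.77
eef_pos: [588.6, -92.4, 71.0]
ee_rot: [-0.023, 0.1, 0.995, 0.002]
force: [-0.2, 0.1, -1.5]
grip_width: 0.636
grip_force: 56.1
```

```bash
python3 - <<'E'
from h import *
over([-1.1,-.3,24.7],32+2,n=2,pitch=.047)
E
```

```text
TCP [588.6 -92.4  71. ] F [-0.2  0.1 -1.5] underside [588.5 -92.7  46.2]
2 turn [-0.0003, 0.0002, 0.0027]
[-0.9, -1.8, 6.1]
[-1.0, -1.8, 6.1]
```

Call:
move_arm(
  moves=[
    {"turn": [0, 0, 0.0027], "translation": [-0.9, -1.8, 6], "hand": 0.4},
    {"turn": [0, 0, 0.0027], "translation": [-1, -1.8, 5], "hand": 0.4},
    {"turn": [0, 0, 0], "translation": [0, 0, 0], "hand": 0.4},
    {"turn": [0, 0, 0], "translation": [0, 0, 0], "hand": 0.4},
  ],
)

```text
time_s: 11.1
eef_pos: [589.9, -97.1, 59.9]
ee_rot: [-0.023, 0.103, 0.994, 0.002]
force: [0.4, -0.1, -1.7]
grip_width: 0.638
grip_force: 56.1
```

```bash
python3 - <<'E'
from h import *
over([-1.1,-.3,24.7],32,n=2,pitch=.047)
E
```

```text
TCP [589.9 -97.1  59.9] F [ 0.4 -0.1 -1.7] underside [589.8 -97.5  35.2]
2 turn [-0.0004, 0.0009, -0.0005]
[0.3, 0.4, 1.6]
[0.4, 0.5, 1.6]
```

Call:
move_arm(
  moves=[
    {"turn": [0, 0, 0], "translation": [0.2, 0.5, 1.4], "hand": 0.4},
    {"turn": [0, 0, 0], "translation": [0, 0.3, 1.4], "hand": 0.4},
    {"turn": [0, 0, 0], "translation": [0, 0, 1], "hand": 0.4},
    {"turn": [0, 0, 0], "translation": [0, 0, 0.5], "hand": 0.4},
    {"turn": [0, 0, 0], "translation": [0, 0, 0], "hand": 0.4},
  ],
)

```text
time_s: 11.52
eef_pos: [589.9, -96.4, 57.4]
ee_rot: [-0.022, 0.103, 0.994, 0.002]
force: [-8.3, -1.3, 16.9]
grip_width: 0.637
grip_force: 58.1
```

```bash
python3 - <<'E'
from h import *
over([-1.1,-.3,24.7],32,n=1,pitch=.047)
s=sense();R,p=tool(s);im,W,c=cloud("wrist"); L=(W-p)@R
m=(np.abs(L[...,1])<20)&(L[...,0]>25)&(L[...,0]<66)&(np.abs(L[...,2])<15);print("top z",np.polyfit(L[m][:,0],W[m][:,2],1)); held(W,im,s)
E
```

```text
TCP [589.9 -96.4  57.4] F [-8.3 -1.3 16.9] underside [589.8 -96.7  32.7]
1 turn [-0.0015, 0.0026, -0.0008]
[0.7, 0.1, 0.8]
top z [3.87253339e-04 5.05466852e+01]
end x [95.2 95.3 95.3 94.9 95.3] sides [[-28.3  27.5]
 [-28.3  27.8]
 [-28.3  27.9]] z fit [0.1   4.613] z med 9.159996062343662
```

Call:
move_arm(
  moves=[
    {"turn": [0, 0, 0], "translation": [0, 0, -1], "hand": 1},
    {"turn": [0, 0, 0], "translation": [0, 0, 0], "hand": 1},
    {"turn": [0, 0, 0], "translation": [0, 0, 0], "hand": 1},
    {"turn": [0, 0, 0], "translation": [0, 0, 0], "hand": 1},
    {"turn": [0, 0, 0], "translation": [0, 0, -25], "hand": 1},
    {"turn": [0, 0, 0], "translation": [0, 0, -40], "hand": 1},
    {"turn": [0, 0, 0], "translation": [0, 0, -40], "hand": 1},
    {"turn": [0, 0, 0], "translation": [0, 0, 0], "hand": 1},
    {"turn": [0, 0, 0], "translation": [0, 0, 0], "hand": 1},
  ],
)

```text
time_s: 12.32
eef_pos: [595.2, -97.3, 163.0]
ee_rot: [-0.021, 0.103, 0.994, 0.001]
force: [-0.4, -1.1, -0.9]
grip_width: 0.997
grip_force: 0.0
```

```bash
python3 - <<'E'
from h import *
im,W,c=cloud("wrist"); placed(W,50.7)
az=np.radians(16.6); n=np.array([-.5*np.cos(az),-.5*np.sin(az),.866]); x=np.array([.866*np.cos(az),.866*np.sin(az),.5]); R=np.stack([-x,np.cross(n,x),-n],1)
c=np.array([535.9,242.7,123])-40*n+x*.4
go(c+n*80,R,n=10)
E
```

```text
17016 ((6.6903228759765625, -0.43813133239746094), (56.033241271972656, 148.93409729003906), 89.77777099609375) z 50.50682465865292
10 turn [-0.012, -0.0557, -0.0488]
[14.4, 31.1, 0.9]
[12.9, 31.8, 0.6]
[11.3, 32.4, 0.3]
[9.7, 32.9, 0.1]
[8.1, 33.3, -0.0]
[6.5, 33.7, -0.0]
[4.9, 33.9, 0.0]
[3.2, 34.1, 0.2]
[1.5, 34.2, 0.5]
[-0.1, 34.3, 0.9]
```

```bash
python3 - <<'E'
from h import *
im,W,c=cloud("wrist"); b=np.array([589.1,-96.4,0]);X=W-b;x=X@[.979,-.2037,0];y=X@[.2037,.979,0]
for yy in(-20,-10,0,10,20):
    m=(np.abs(X[...,2]-50.5)<3)&(np.abs(y-yy)<2); v=np.sort(x[m]); v=v[(v>-90)&(v<77)]; print(yy,v[:2],v[-3:])
E
```

```text
-20 [-89.87408326 -89.84540668] [71.06163411 71.07483287 71.26464787]
-10 [-89.80463588 -89.78402321] [71.14161602 71.18217325 71.36984596]
0 [-89.85332571 -89.83151635] [70.77765912 70.89055546 70.95274613]
10 [-89.81699982 -89.80611706] [70.84673891 70.8773881  71.16153793]
20 [-89.85749484 -89.80704291] [70.75108695 71.11650977 71.41938883]
```

Board 2's far end is at 71 mm, so it is about 1 mm off and square to 0.2°. On to board 3.

Call:
move_arm(
  moves=[
    {"turn": [-0.012, -0.0557, -0.0488], "translation": [14.4, 31, 1], "hand": 1},
    {"turn": [-0.012, -0.0557, -0.0488], "translation": [13, 31.8, 0.6], "hand": 1},
    {"turn": [-0.012, -0.0557, -0.0488], "translation": [11.3, 32.4, 0.3], "hand": 1},
    {"turn": [-0.012, -0.0557, -0.0488], "translation": [9.7, 33, 0], "hand": 1},
    {"turn": [-0.012, -0.0557, -0.0488], "translation": [8, 33.3, 0], "hand": 1},
    {"turn": [-0.012, -0.0557, -0.0488], "translation": [6.5, 33.7, 0], "hand": 1},
    {"turn": [-0.012, -0.0557, -0.0488], "translation": [5, 34, 0], "hand": 1},
    {"turn": [-0.012, -0.0557, -0.0488], "translation": [3.2, 34, 0.2], "hand": 1},
    {"turn": [-0.012, -0.0557, -0.0488], "translation": [1.5, 34.2, 0.5], "hand": 1},
    {"turn": [-0.012, -0.0557, -0.0488], "translation": [0, 34.3, 1], "hand": 1},
  ],
)

```text
time_s: 13.25
eef_pos: [515.6, 238.4, 156.5]
ee_rot: [0.256, -0.141, 0.956, 0.038]
force: [1.6, 0.3, -0.2]
grip_width: 1.003
grip_force: 0.0
```

Call:
move_arm(
  moves=[
    {"turn": [0, 0, 0], "translation": [0, 0, 0], "hand": 1},
    {"turn": [0, 0, 0], "translation": [0, 0, 0], "hand": 1},
    {"turn": [0, 0, 0], "translation": [0, 0, 0], "hand": 1},
  ],
)

```text
time_s: 13.5
eef_pos: [516.8, 236.6, 157.0]
ee_rot: [0.255, -0.139, 0.956, 0.037]
force: [-0.2, -0.2, -0.5]
grip_width: 0.999
grip_force: 0.0
```

```bash
python3 - <<'E'
from h import *
c,x,n=rackface(2); R=np.stack([-x,np.cross(n,x),-n],1)
go(c+x*.4+n*5.5,R,n=4)
E
```

```text
20961 rect ((1.7938308715820312, -0.18198394775390625), (63.477474212646484, 135.65884399414062), 89.90827178955078) n -0.06969247483122949
tool->board centre (tool axes) [-0.1  0.9 79.5] turn needed [-0.     -0.0021 -0.0014]
4 turn [-0.0, -0.0005, -0.0003]
[-0.1, 0.2, 18.5]
[-0.1, 0.2, 18.5]
[-0.1, 0.2, 18.5]
[-0.2, 0.3, 18.5]
```

Call:
move_arm(
  moves=[
    {"turn": [0, 0, 0], "translation": [0, 0.4, 25], "hand": 1},
    {"turn": [0, 0, 0], "translation": [0, 0.4, 25], "hand": 1},
    {"turn": [0, 0, 0], "translation": [0, 0, 24], "hand": 1},
    {"turn": [0, 0, 0], "translation": [0, 0, 0], "hand": 1},
    {"turn": [0, 0, 0], "translation": [0, 0, 0], "hand": 0.4},
    {"turn": [0, 0, 0], "translation": [0, 0, 0], "hand": 0.4},
    {"turn": [0, 0, 0], "translation": [0, 0, 0], "hand": 0.4},
    {"turn": [0, 0, 0], "translation": [0, 0, 0], "hand": 0.4},
    {"turn": [0, 0, 0], "translation": [0, 0, 0], "hand": 0.4},
  ],
)

```text
time_s: 14.3
eef_pos: [552.3, 248.0, 95.4]
ee_rot: [0.257, -0.139, 0.956, 0.038]
force: [-5.1, -5.5, 6.2]
grip_width: 0.634
grip_force: 53.5
```

Call:
move_arm(
  moves=[
    {"turn": [0, 0, 0], "translation": [0, 0, -8], "hand": 0.4},
    {"turn": [0, 0, 0], "translation": [0, 0, -22], "hand": 0.4},
    {"turn": [0, 0, 0], "translation": [0, 0, -30], "hand": 0.4},
    {"turn": [0, 0, 0], "translation": [0, 0, -35], "hand": 0.4},
    {"turn": [0, 0, 0], "translation": [0, 0, -25], "hand": 0.4},
    {"turn": [0, 0, 0], "translation": [0, 0, 0], "hand": 0.4},
    {"turn": [0, 0, 0], "translation": [0, 0, 0], "hand": 0.4},
  ],
)

```text
time_s: 14.88
eef_pos: [494.4, 231.2, 199.2]
ee_rot: [0.257, -0.139, 0.956, 0.038]
force: [0.9, 0.2, -2.4]
grip_width: 0.634
grip_force: 55.9
```

```bash
python3 - <<'E'
from h import *
s=sense(); print(s["force"],s["grip_width"]); R,p=tool(s); print(p)
im,W,c=cloud("wrist"); held(W,im,s)
R2=Rt(78.24)@Ro.from_rotvec([0,.045,0]).as_matrix()
go([590,-96.2,175],R2)
E
```

```text
[ 0.87395806  0.22789796 -2.40920137] 0.6339845869020941
[494.39809267 231.18895383 199.22056645]
end x [69.9 69.9 70.  70.1 70. ] sides [[-29.4  26.6]
 [-29.4  26.5]
 [-29.7  26.4]] z fit [0.054 6.676] z med 9.088647252961607
9 turn [0.0133, 0.0618, 0.0541]
[1.4, -37.9, 2.1]
[-0.8, -37.9, 2.6]
[-3.0, -37.7, 3.0]
[-5.2, -37.5, 3.2]
[-7.4, -37.1, 3.3]
[-9.6, -36.6, 3.3]
[-11.8, -36.0, 3.1]
[-13.9, -35.2, 2.8]
[-15.9, -34.4, 2.4]
```

Call:
move_arm(
  moves=[
    {"turn": [0.0133, 0.0618, 0.0541], "translation": [1.4, -37.9, 2], "hand": 0.4},
    {"turn": [0.0133, 0.0618, 0.0541], "translation": [-0.8, -37.9, 2.6], "hand": 0.4},
    {"turn": [0.0133, 0.0618, 0.0541], "translation": [-3, -37.7, 3], "hand": 0.4},
    {"turn": [0.0133, 0.0618, 0.0541], "translation": [-5.2, -37.5, 3.2], "hand": 0.4},
    {"turn": [0.0133, 0.0618, 0.0541], "translation": [-7.4, -37, 3.3], "hand": 0.4},
    {"turn": [0.0133, 0.0618, 0.0541], "translation": [-9.6, -36.6, 3.3], "hand": 0.4},
    {"turn": [0.0133, 0.0618, 0.0541], "translation": [-11.8, -36, 3], "hand": 0.4},
    {"turn": [0.0133, 0.0618, 0.0541], "translation": [-14, -35.2, 2.8], "hand": 0.4},
    {"turn": [0.0133, 0.0618, 0.0541], "translation": [-16, -34.4, 2.4], "hand": 0.4},
    {"turn": [0, 0, 0], "translation": [0, 0, 0], "hand": 0.4},
  ],
)

```text
time_s: 15.77
eef_pos: [591.7, -102.2, 171.4]
ee_rot: [-0.025, 0.106, 0.994, 0.002]
force: [0.0, 0.6, -1.2]
grip_width: 0.636
grip_force: 55.9
```

Call:
move_arm(
  moves=[
    {"turn": [0, 0, 0], "translation": [0, 0, 0], "hand": 0.4},
    {"turn": [0, 0, 0], "translation": [0, 0, 0], "hand": 0.4},
    {"turn": [0, 0, 0], "translation": [0, 0, 0], "hand": 0.4},
  ],
)

```text
time_s: 16.02
eef_pos: [590.2, -95.0, 174.6]
ee_rot: [-0.023, 0.102, 0.995, 0.002]
force: [-0.9, 0.2, -1.3]
grip_width: 0.636
grip_force: 55.9
```

```bash
python3 - <<'E'
from h import *
s=sense();im,W,c=cloud("wrist"); held(W,im,s)
over([0,-1.45,25.7],52+8,n=3,pitch=.052)
E
```

```text
end x [68.6 68.5 68.6 68.7 68.6] sides [[-28.6  27.5]
 [-28.7  27.4]
 [-28.6  27.6]] z fit [0.056 6.139] z med 8.626158439295445
TCP [590.2 -95.  175. ] F [-0.4  0.9 -2.4] underside [588.8 -96.1 149.3]
3 turn [-0.0001, 0.0022, 0.0006]
[-1.5, -0.1, 29.7]
[-1.6, -0.0, 29.7]
[-1.7, -0.1, 29.8]
```

```bash
python3 - <<'E'
from h import *
over([-1.9,-.9,25.3],52+6,n=3,pitch=.052)
E
```

```text
TCP [590.2 -95.  175. ] F [-0.4  0.9 -2.4] underside [590.8 -96.  149.6]
3 turn [-0.0001, 0.0022, 0.0006]
[-0.9, -0.2, 30.5]
[-1.0, -0.3, 30.5]
[-1.1, -0.2, 30.6]
```

Call:
move_arm(
  moves=[
    {"turn": [0, 0.002, 0.0006], "translation": [-0.9, -0.2, 30], "hand": 0.4},
    {"turn": [0, 0.002, 0.0006], "translation": [-1, -0.3, 30], "hand": 0.4},
    {"turn": [0, 0.002, 0.0006], "translation": [-1, -0.2, 28], "hand": 0.4},
    {"turn": [0, 0, 0], "translation": [0, 0, 0], "hand": 0.4},
    {"turn": [0, 0, 0], "translation": [0, 0, 0], "hand": 0.4},
    {"turn": [0, 0, 0], "translation": [0, 0, 0], "hand": 0.4},
  ],
)

```text
time_s: 16.57
eef_pos: [590.0, -96.4, 89.2]
ee_rot: [-0.024, 0.103, 0.994, 0.002]
force: [0.3, 0.3, -0.7]
grip_width: 0.635
grip_force: 55.8
```

```bash
python3 - <<'E'
from h import *
over([-1.9,-.9,25.3],52,n=4,pitch=.054)
E
```

```text
TCP [590.  -96.4  89.2] F [ 0.3  0.3 -0.7] underside [590.5 -97.4  63.8]
4 turn [-0.0002, 0.0015, -0.0002]
[0.2, 0.2, 3.0]
[0.2, 0.2, 3.0]
[0.2, 0.2, 2.9]
[0.2, 0.1, 3.0]
```

Call:
move_arm(
  moves=[
    {"turn": [0, 0.0015, 0], "translation": [0.2, 0.2, 4.5], "hand": 0.4},
    {"turn": [0, 0.0015, 0], "translation": [0.2, 0.2, 4], "hand": 0.4},
    {"turn": [0, 0.0015, 0], "translation": [0.2, 0.2, 1.5], "hand": 0.4},
    {"turn": [0, 0, 0], "translation": [0, 0, 1], "hand": 0.4},
    {"turn": [0, 0, 0], "translation": [0, 0, 0.8], "hand": 0.4},
    {"turn": [0, 0, 0], "translation": [0, 0, 0], "hand": 0.4},
  ],
)

```text
time_s: 17.07
eef_pos: [588.6, -95.9, 77.8]
ee_rot: [-0.027, 0.103, 0.994, 0.002]
force: [-6.5, 2.0, 15.5]
grip_width: 0.634
grip_force: 57.6
```

```bash
python3 - <<'E'
from h import *
over([-1.9,-.9,25.3],52,n=1,pitch=.054)
s=sense();R,p=tool(s);im,W,c=cloud("wrist"); L=(W-p)@R
m=(np.abs(L[...,1])<20)&(L[...,0]>25)&(L[...,0]<66)&(np.abs(L[...,2])<15);print("top z",np.polyfit(L[m][:,0],W[m][:,2],1)); held(W,im,s)
E
```

```text
TCP [588.6 -95.9  77.8] F [-6.5  2.  15.5] underside [588.9 -96.9  52.4]
1 turn [-0.0011, 0.0006, -0.0013]
[-0.1, 0.5, 0.4]
top z [-3.69291701e-04  7.05731853e+01]
end x [68.5 68.5 68.5 68.5 68.5] sides [[-28.7  27.3]
 [-28.6  27.4]
 [-28.9  27.4]] z fit [0.069 6.665] z med 9.85289628097212
```

Call:
move_arm(
  moves=[
    {"turn": [0, 0, 0], "translation": [0, 0, -1], "hand": 1},
    {"turn": [0, 0, 0], "translation": [0, 0, 0], "hand": 1},
    {"turn": [0, 0, 0], "translation": [0, 0, 0], "hand": 1},
    {"turn": [0, 0, 0], "translation": [0, 0, 0], "hand": 1},
    {"turn": [0, 0, 0], "translation": [0, 0, -25], "hand": 1},
    {"turn": [0, 0, 0], "translation": [0, 0, -40], "hand": 1},
    {"turn": [0, 0, 0], "translation": [0, 0, -40], "hand": 1},
    {"turn": [0, 0, 0], "translation": [0, 0, 0], "hand": 1},
    {"turn": [0, 0, 0], "translation": [0, 0, 0], "hand": 1},
    {"turn": [0, 0, 0], "translation": [0, 0, 0], "hand": 1},
  ],
)

```text
time_s: 17.95
eef_pos: [593.5, -96.8, 180.3]
ee_rot: [-0.028, 0.103, 0.994, 0.003]
force: [0.2, -0.0, -0.2]
grip_width: 0.999
grip_force: 0.0
```

```bash
python3 - <<'E'
from h import *
im,W,c=cloud("wrist"); np.save("w6.npy",W); b=np.array([589.1,-96.4,0]);X=W-b;x=X@[.979,-.2037,0];y=X@[.2037,.979,0]
for yy in(-20,-10,0,10,20):
    m=(np.abs(X[...,2]-70.6)<3)&(np.abs(y-yy)<2); v=np.sort(x[m]); v=v[(v>-85)&(v<77)]; print(yy,v[:2],v[-3:])
for xx in(-50,0,50):
    m=(np.abs(X[...,2]-70.6)<3)&(np.abs(x-xx)<2); v=np.sort(y[m]); v=v[np.abs(v)<40]; print(xx,v[:2],v[-2:])
# clip from this view
m=(X[...,2]>25)&(X[...,2]<70)&(x<-75)&(x>-125)&(np.abs(y)<50); P=np.stack([x[m],y[m],X[m][:,2]],1); print("clip",len(P),np.percentile(P,[0,5,50,95,100],axis=0).round(1))
# clip slot: heights profile across x at y~0
for q in range(-120,-78,2):
    k=m&(np.abs(x-q)<1)&(np.abs(y)<25); print(q,k.sum(),np.round(np.percentile(X[k][:,2],[10,90]),1) if k.sum() else "")
go([512,-328,225],Rt(8),n=9)
E
```

```text
-20 [-69.44211433 -69.43451054] [69.28611    69.78704016 70.07115076]
-10 [-69.41950192 -69.41136617] [69.40381231 69.6712241  69.81280806]
0 [-69.39828261 -69.39611673] [69.58807085 69.68818358 69.79757959]
10 [-69.37691523 -69.37511263] [69.31470231 69.51192958 69.89135295]
20 [-69.35863942 -69.35667934] [69.35867244 69.3593187  70.11142343]
-50 [-27.75353067 -27.69129174] [27.20517977 27.22224114]
0 [-28.08720954 -27.4002888 ] [27.32459877 27.39361717]
50 [-27.62900914 -27.615035  ] [27.33972234 27.36281013]
clip 5327 [[-120.3  -45.    25. ]
 [-113.   -40.8   30.8]
 [-100.6   -0.2   40.6]
 [ -83.1   39.9   53.5]
 [ -75.8   44.1   55.6]]
-120 0 
-118 0 
-116 0 
-114 0 
-112 0 
-110 90 [51.1 52.8]
-108 294 [52.1 53.8]
-106 335 [49.9 53.7]
-104 375 [43.5 49. ]
-102 320 [37.9 42.8]
-100 356 [26.1 36.8]
-98 0 
-96 148 [33.6 37.3]
-94 151 [38.6 42.7]
-92 191 [44.1 49.3]
-90 205 [50.1 53.6]
-88 306 [52.  53.9]
-86 78 [51.3 53.2]
-84 0 
-82 0 
-80 0 
10 turn [-0.0036, -0.005, 0.1224]
[3.5, -24.3, -4.3]
[0.4, -24.5, -4.4]
[-2.6, -24.4, -4.5]
[-5.5, -23.9, -4.6]
[-8.4, -23.0, -4.6]
[-11.2, -21.8, -4.7]
[-13.8, -20.2, -4.7]
[-16.2, -18.4, -4.7]
[-18.4, -16.2, -4.6]
[-20.2, -13.8, -4.6]
```

Board 3 is within 0.3 mm and square, and the clip measures symmetric about x = -98 as it should. Now the end plate.

Call:
move_arm(
  moves=[
    {"turn": [-0.0036, -0.005, 0.1224], "translation": [3.5, -24.3, -4.3], "hand": 1},
    {"turn": [-0.0036, -0.005, 0.1224], "translation": [0.4, -24.5, -4.4], "hand": 1},
    {"turn": [-0.0036, -0.005, 0.1224], "translation": [-2.6, -24.4, -4.5], "hand": 1},
    {"turn": [-0.0036, -0.005, 0.1224], "translation": [-5.5, -24, -4.6], "hand": 1},
    {"turn": [-0.0036, -0.005, 0.1224], "translation": [-8.4, -23, -4.6], "hand": 1},
    {"turn": [-0.0036, -0.005, 0.1224], "translation": [-11.2, -21.8, -4.7], "hand": 1},
    {"turn": [-0.0036, -0.005, 0.1224], "translation": [-13.8, -20.2, -4.7], "hand": 1},
    {"turn": [-0.0036, -0.005, 0.1224], "translation": [-16.2, -18.4, -4.7], "hand": 1},
    {"turn": [-0.0036, -0.005, 0.1224], "translation": [-18.4, -16.2, -4.6], "hand": 1},
    {"turn": [-0.0036, -0.005, 0.1224], "translation": [-20.2, -13.8, -4.6], "hand": 1},
  ],
)

```text
time_s: 18.83
eef_pos: [511.5, -329.1, 225.0]
ee_rot: [-0.0, 0.658, 0.753, 0.001]
force: [0.2, -0.7, 0.3]
grip_width: 0.998
grip_force: 0.0
```

Call:
move_arm(
  moves=[
    {"turn": [0, 0, 0], "translation": [0, 0, 0], "hand": 1},
    {"turn": [0, 0, 0], "translation": [0, 0, 0], "hand": 1},
    {"turn": [0, 0, 0], "translation": [0, 0, 0], "hand": 1},
  ],
)

```text
time_s: 19.08
eef_pos: [512.4, -327.4, 225.2]
ee_rot: [-0.0, 0.655, 0.755, 0.001]
force: [0.1, -0.5, -0.7]
grip_width: 1.003
grip_force: 0.0
```

```bash
python3 - <<'E'
from h import *
s=sense();R,p=tool(s);print(p,np.round(R,3))
im,W,c=cloud("wrist"); cv2.imwrite("pics/w7.png",im); np.save("w7.npy",W)
m=(W[...,2]>95)&(W[...,2]<125)&(np.abs(W[...,0]-509)<60)&(np.abs(W[...,1]+330)<70)
l,lab,st,_=cv2.connectedComponentsWithStats(m.astype(np.uint8)); i=1+np.argmax(st[1:,4]); P=W[lab==i]; print(st[i],P.mean(0))
ce,n,Q=face(W,P,[0,0,1],ang=12,tol=1.5); print("n",n,len(Q),np.median(P[:,2])); print(cv2.minAreaRect(Q[:,:2].astype(np.float32)))
m=(W[...,2]>38)&(W[...,2]<48)&(np.abs(W[...,0]-509)<80)&(np.abs(W[...,1]+330)<90); P=W[m]; print("holder top",len(P),cv2.minAreaRect(P[:,:2].astype(np.float32)))
E
```

```text
[ 512.35048222 -327.44989789  225.22018558] [[-0.141  0.99   0.001]
 [ 0.99   0.141  0.002]
 [ 0.001  0.001 -1.   ]]
[ 312  197   22   86 1736] [ 513.48319714 -328.85596455  107.76454717]
n [0.03723823 0.01028999 0.99925344] 1491 108.10497926069624
((513.8995361328125, -331.1068420410156), (13.311014175415039, 59.08987808227539), 7.577619552612305)
holder top 2323 ((510.97283935546875, -331.810791015625), (35.956912994384766, 79.4556655883789), 8.043519020080566)
```

View pics/w7.png

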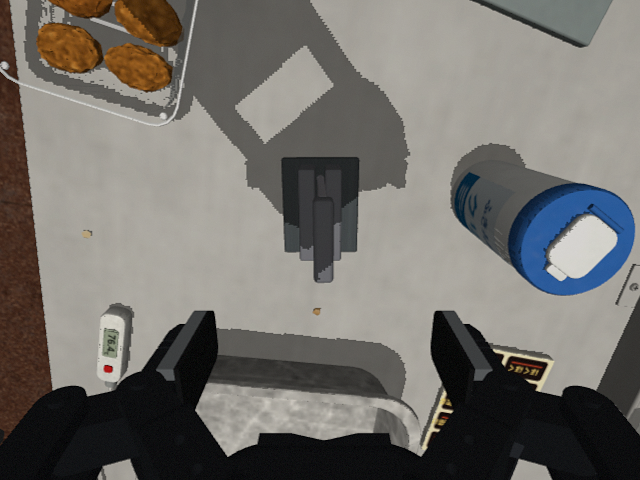

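The picture shows the grip bar at columns 314–333, rows 197–282, above the holder and between the open fingers. The wipes tub at (540,230) is clear of them. The plate leans about 2° toward +x, so I'll grasp along that lean.

```bash
python3 - <<'E'
from h import *
a=np.radians(7.8); yd=np.array([np.cos(a),np.sin(a),0]); t=.037
ax=yd*np.sin(t)+np.array([0,0,np.cos(t)]); z=-ax; y=yd*np.cos(t)-np.array([0,0,np.sin(t)]); R=np.stack([np.cross(y,z),y,z],1)
g=np.array([513.6,-331.2,102])
go(g+ax*30,R,n=4)
E
```

```text
4 turn [0.0095, -0.0002, 0.0015]
[-1.1, 0.4, 23.4]
[-1.0, 0.6, 23.4]
[-1.1, 0.8, 23.3]
[-1.0, 1.0, 23.4]
```

Call:
move_arm(
  moves=[
    {"turn": [0.0095, 0, 0.0015], "translation": [-1, 0.4, 23.4], "hand": 0.6},
    {"turn": [0.0095, 0, 0.0015], "translation": [-1, 0.6, 23.4], "hand": 0.6},
    {"turn": [0.0095, 0, 0.0015], "translation": [-1, 0.8, 23.4], "hand": 0.6},
    {"turn": [0.0095, 0, 0.0015], "translation": [-1, 1, 23.4], "hand": 0.6},
    {"turn": [0, 0, 0], "translation": [0, 0, 0], "hand": 0.6},
    {"turn": [0, 0, 0], "translation": [0, 0, 0], "hand": 0.6},
    {"turn": [0, 0, 0], "translation": [0, 0, 0], "hand": 0.6},
  ],
)

```text
time_s: 19.72
eef_pos: [515.3, -331.8, 134.3]
ee_rot: [-0.011, 0.658, 0.753, -0.014]
force: [-0.3, -0.1, 0.7]
grip_width: 0.599
grip_force: 0.0
```

```bash
cat >> h.py <<'E'
def bar():
    """grip bar top in tool coordinates"""
    s=sense(); im,W,c=cloud("wrist"); R,p=tool(s); L=(W-p)@R
    m=(L[...,2]>-25)&(L[...,2]<45)&(np.abs(L[...,0])<60)&(np.abs(L[...,1])<16)
    l,lab,st,_=cv2.connectedComponentsWithStats(m.astype(np.uint8)); i=1+np.argmax(st[1:,4]); P=L[lab==i]
    z0=np.percentile(P[:,2],20); Q=P[np.abs(P[:,2]-z0)<4]
    f=np.linalg.lstsq(np.c_[Q[:,:2],np.ones(len(Q))],Q[:,2],rcond=None)[0]
    print(st[i],"z0",z0,"fit",f.round(3),"rect",cv2.minAreaRect(Q[:,:2].astype(np.float32))); return L
E
python3 - <<'E'
from h import *
s=sense();R,p=tool(s);print(p,s["grip_width"],R.T@(np.array([513.6,-331.2,102])-p)); bar()
E
```

```text
[ 515.31042814 -331.82916571  134.25425612] 0.5985705841807466 [ 0.92188358 -0.49838443 32.28870074]
[ 303  226   33  133 4007] z0 25.60576974394729 fit [3.0000e-03 1.3000e-02 2.6296e+01] rect ((0.8233413696289062, -0.34500980377197266), (13.96695327758789, 60.03089904785156), 89.4781265258789)
```

Call:
move_arm(
  moves=[
    {"turn": [0, 0, 0], "translation": [0.4, -0.2, 16], "hand": 0.6},
    {"turn": [0, 0, 0], "translation": [0.5, -0.2, 16], "hand": 0.6},
    {"turn": [0, 0, 0], "translation": [0, 0, 0], "hand": 0.6},
    {"turn": [0, 0, 0], "translation": [0, 0, 0], "hand": 0.6},
    {"turn": [0, 0, 0], "translation": [0, 0, 0], "hand": 0},
    {"turn": [0, 0, 0], "translation": [0, 0, 0], "hand": 0},
    {"turn": [0, 0, 0], "translation": [0, 0, 0], "hand": 0},
    {"turn": [0, 0, 0], "translation": [0, 0, 0], "hand": 0},
    {"turn": [0, 0, 0], "translation": [0, 0, 0], "hand": 0},
    {"turn": [0, 0, 0], "translation": [0, 0, 0], "hand": 0},
  ],
  grip_force=60,
)

```text
time_s: 20.6
eef_pos: [513.2, -331.7, 102.0]
ee_rot: [-0.011, 0.658, 0.753, -0.014]
force: [-1.4, 0.6, 5.1]
grip_width: 0.15
grip_force: 59.4
```

```bash
python3 - <<'E'
from h import *
s=sense();R,p=tool(s);print(p,s["grip_width"],s["grip_force"],s["force"]); bar()
E
```

```text
[ 513.21144056 -331.71281425  102.00487636] 0.15038018876356235 59.391916394233704 [-1.44093763  0.64277589  5.1291051 ]
[ 267  227  105  185 9583] z0 -10.302813570733457 fit [-0.015  0.017 -7.634] rect ((1.0569305419921875, 2.0076560974121094), (29.939842224121094, 55.50827407836914), 68.24112701416016)
```

```bash
python3 - <<'E'
from h import *
R,p=tool(sense()); go([493.1,-76.4,178],Rt(-11.76),R,p-R[:,2]*80)
E
```

```text
7 turn [-0.0049, 0.0012, 0.0484]
[36.5, 1.6, 0.4]
[36.5, -0.1, 0.5]
[36.5, -1.9, 0.5]
[36.4, -3.7, 0.6]
[36.1, -5.4, 0.6]
[35.8, -7.2, 0.6]
[35.5, -8.9, 0.5]
```

Call:
move_arm(
  moves=[
    {"turn": [0, 0, 0], "translation": [0, 0, -8], "hand": 0},
    {"turn": [0, 0, 0], "translation": [0, 0, -22], "hand": 0},
    {"turn": [0, 0, 0], "translation": [0, 0, -25], "hand": 0},
    {"turn": [0, 0, 0], "translation": [0, 0, -25], "hand": 0},
  ],
)

```text
time_s: 20.98
eef_pos: [515.7, -330.6, 181.8]
ee_rot: [-0.012, 0.658, 0.753, -0.014]
force: [-0.1, -0.6, -2.2]
grip_width: 0.154
grip_force: 58.7
```

Call:
move_arm(
  moves=[
    {"turn": [-0.0049, 0.0012, 0.0484], "translation": [36.5, 1.6, 0.4], "hand": 0},
    {"turn": [-0.0049, 0.0012, 0.0484], "translation": [36.5, 0, 0.5], "hand": 0},
    {"turn": [-0.0049, 0.0012, 0.0484], "translation": [36.5, -1.9, 0.5], "hand": 0},
    {"turn": [-0.0049, 0.0012, 0.0484], "translation": [36.4, -3.7, 0.6], "hand": 0},
    {"turn": [-0.0049, 0.0012, 0.0484], "translation": [36, -5.4, 0.6], "hand": 0},
    {"turn": [-0.0049, 0.0012, 0.0484], "translation": [35.8, -7.2, 0.6], "hand": 0},
    {"turn": [-0.0049, 0.0012, 0.0484], "translation": [35.5, -9, 0.5], "hand": 0},
    {"turn": [0, 0, 0], "translation": [0, 0, 0], "hand": 0},
    {"turn": [0, 0, 0], "translation": [0, 0, 0], "hand": 0},
    {"turn": [0, 0, 0], "translation": [0, 0, 0], "hand": 0},
  ],
)

```text
time_s: 21.82
eef_pos: [493.1, -76.4, 177.5]
ee_rot: [-0.001, 0.776, 0.631, 0.0]
force: [-0.6, -0.9, -1.6]
grip_width: 0.154
grip_force: 58.8
```

```bash
cat >> h.py <<'E'
def plate():
    s=sense(); im,W,c=cloud("wrist"); R,p=tool(s); L=(W-p)@R
    # bar/plate end nearest the camera (tool +x): points of the plate's side edge and bar top
    m=(np.abs(L[...,1])<14)&(L[...,0]>12)&(L[...,0]<45)&(L[...,2]>-20)&(L[...,2]<95)
    P=L[m]; print("n",len(P))
    for a,b in((-20,-4),(-4,8),(8,25),(25,45),(45,65),(65,95)):
        Q=P[(P[:,2]>a)&(P[:,2]<b)]
        if len(Q)>5: print((a,b),len(Q),"x max %.1f y %.1f..%.1f med %.1f z med %.1f"%(np.percentile(Q[:,0],98),*np.percentile(Q[:,1],[2,98]),np.median(Q[:,1]),np.median(Q[:,2])))
    return s,im,W
E
python3 - <<'E'
from h import *
s,im,W=plate(); cv2.imwrite("pics/w8.png",im); R,p=tool(s); print(p,s["force"],np.round(R,3))
go([493.1,-76.4,160],Rt(-11.76),n=2)
E
```

```text
n 3105
(-20, -4) 1839 x max 30.0 y -4.8..7.9 med 1.5 z med -6.0
(-4, 8) 564 x max 30.8 y -5.3..8.5 med 1.8 z med -0.0
(8, 25) 232 x max 30.8 y -1.3..4.2 med 1.4 z med 15.6
(25, 45) 198 x max 30.8 y -1.6..4.1 med 1.4 z med 33.5
(45, 65) 143 x max 30.7 y -1.6..4.0 med 1.4 z med 54.4
(65, 95) 129 x max 30.8 y -1.8..4.0 med 1.3 z med 76.4
[493.13124473 -76.43316258 177.52058951] [-0.61142042 -0.92422739 -1.60974812] [[ 0.203  0.979 -0.001]
 [ 0.979 -0.203  0.001]
 [ 0.001 -0.001 -1.   ]]
2 turn [-0.0005, -0.0006, -0.0001]
[0.2, -0.1, 8.7]
[0.2, -0.0, 8.7]
```

View pics/w8.png

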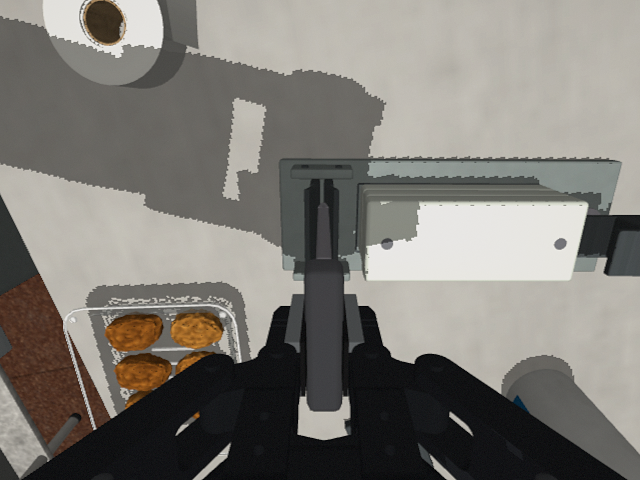

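The plate hangs upright in the grip with its bar at columns 305–343. Below it is the clip around (322,190), and the three-board stack sits square to its right. I'll measure the clip in this same view for a relative fit.

```bash
python3 - <<'E'
from h import *
s=sense(); im,W,c=cloud("wrist"); R,p=tool(s); L=(W-p)@R
H=W[...,2]; 
m=(H>20)&(H<62)&(np.abs(L[...,1])<20)&(L[...,0]>31)&(L[...,0]<48)
print(m.sum())
for lo in range(20,60,5):
    k=m&(H>=lo)&(H<lo+5)&(L[...,0]<34); v=L[k][:,1]; 
    if len(v)>5: print(lo,len(v),"near side(<1.4) inner",np.percentile(v[v<1.4],[2,98]).round(1) if (v<1.4).any() else "", "far",np.percentile(v[v>=1.4],[2,98]).round(1) if (v>=1.4).any() else "")
# end blocks: x extents along tool x
k=(H>20)&(H<62)&(np.abs(L[...,1])<20)&(L[...,0]>-60)&(L[...,0]<60); print(np.percentile(L[k][:,0],[1,99]))
im2=(H>48)&(H<58)&(np.abs(L[...,1])<20)&(np.abs(L[...,0])<60)
for q in np.arange(-16,20,2): 
    kk=im2&(np.abs(L[...,1]-q)<1); print(q,kk.sum(),np.percentile(L[kk][:,0],[1,99]).round(1) if kk.sum()>5 else "")
E
```

```text
926
20 30 near side(<1.4) inner [-8.1  0.3] far [2.2 7.7]
25 19 near side(<1.4) inner [-8.1 -2.5] far [2.1 7.7]
30 30 near side(<1.4) inner [-8.1  0.3] far [2.  7.7]
35 19 near side(<1.4) inner [-6.3 -3. ] far [2.8 6. ]
40 20 near side(<1.4) inner [-8.2 -5. ] far [4.1 7.4]
45 23 near side(<1.4) inner [-10.1  -6.4] far [6.  9.9]
50 24 near side(<1.4) inner [-11.4  -7.6] far [ 7.9 10.6]
[-40.62499083  43.32019018]
-16 0 
-14 0 
-12 114 [-21.1  31.1]
-10 215 [-18.8  31.9]
-8 225 [-18.6  31.9]
-6 14 [-15.9  29.5]
-4 0 
-2 0 
0 0 
2 0 
4 0 
6 91 [-17.2  31.4]
8 212 [-16.7  32. ]
10 197 [-17.6  31.8]
12 34 [-18.5  30.8]
14 0 
16 0 
18 0
```

Call:
move_arm(
  moves=[
    {"turn": [0, 0, 0], "translation": [-0.4, -0.8, 9], "hand": 0},
    {"turn": [0, 0, 0], "translation": [-0.4, -0.7, 9], "hand": 0},
    {"turn": [0, 0, 0], "translation": [0, 0, 9], "hand": 0},
    {"turn": [0, 0, 0], "translation": [0, 0, 9], "hand": 0},
    {"turn": [0, 0, 0], "translation": [0, 0, 4], "hand": 0},
    {"turn": [0, 0, 0], "translation": [0, 0, 0], "hand": 0},
    {"turn": [0, 0, 0], "translation": [0, 0, 0], "hand": 0},
  ],
  grip_force=90,
)

```text
time_s: 22.5
eef_pos: [491.3, -76.7, 137.0]
ee_rot: [-0.001, 0.776, 0.631, 0.0]
force: [-0.4, -0.1, -2.2]
grip_width: 0.147
grip_force: 90.6
```

```bash
python3 - <<'E'
from h import *
s,im,W=plate(); R,p=tool(s); print(p,s["force"],s["grip_force"])
print("stand frame",(p-[589.1,-96.4,0])@np.array([[.979,-.2037,0],[.2037,.979,0]]).T)
E
```

```text
n 4034
(-20, -4) 1838 x max 29.9 y -4.8..7.8 med 1.5 z med -5.9
(-4, 8) 567 x max 30.7 y -5.3..8.5 med 1.8 z med 0.0
(8, 25) 239 x max 30.8 y -1.4..4.3 med 1.4 z med 15.6
(25, 45) 195 x max 30.9 y -1.5..4.1 med 1.4 z med 34.0
(45, 65) 143 x max 30.8 y -1.6..4.0 med 1.4 z med 54.7
(65, 95) 1052 x max 32.2 y -10.0..12.8 med 0.8 z med 85.1
[491.31677935 -76.65634891 137.0209995 ] [-0.37847971 -0.0630305  -2.24953777] 90.56640028953552
stand frame [-99.75155474  -0.58940763]
```

Call:
move_arm(
  moves=[
    {"turn": [0, 0, 0], "translation": [0, 0, 4], "hand": 0},
    {"turn": [0, 0, 0], "translation": [0, 0, 4], "hand": 0},
    {"turn": [0, 0, 0], "translation": [0, 0, 3], "hand": 0},
    {"turn": [0, 0, 0], "translation": [0, 0, 3], "hand": 0},
    {"turn": [0, 0, 0], "translation": [0, 0, 0], "hand": 0},
  ],
)

```text
time_s: 22.97
eef_pos: [491.2, -76.6, 122.8]
ee_rot: [-0.001, 0.776, 0.631, 0.0]
force: [-0.5, -1.2, -2.5]
grip_width: 0.142
grip_force: 90.5
```

Call:
move_arm(
  moves=[
    {"turn": [0, 0, 0], "translation": [0, 0, 3], "hand": 0},
    {"turn": [0, 0, 0], "translation": [0, 0, 3], "hand": 0},
    {"turn": [0, 0, 0], "translation": [0, 0, 3], "hand": 0},
    {"turn": [0, 0, 0], "translation": [0, 0, 0], "hand": 0},
  ],
)

```text
time_s: 23.3
eef_pos: [491.1, -76.6, 113.6]
ee_rot: [-0.001, 0.776, 0.631, -0.0]
force: [1.0, 0.6, -4.4]
grip_width: 0.146
grip_force: 90.3
```

```bash
python3 - <<'E'
from h import *
s,im,W=plate(); R,p=tool(s); print(p,s["force"],s["wrist_torque"],s["grip_force"])
E
```

```text
n 5731
(-20, -4) 1829 x max 30.0 y -4.7..8.0 med 1.8 z med -5.9
(-4, 8) 577 x max 30.7 y -5.3..8.5 med 1.5 z med -0.1
(8, 25) 247 x max 30.8 y -1.3..4.3 med 1.4 z med 15.6
(25, 45) 191 x max 30.8 y -1.3..4.4 med 1.4 z med 33.9
(45, 65) 881 x max 32.1 y -11.7..13.7 med 0.4 z med 60.9
(65, 95) 2006 x max 43.6 y -12.6..12.7 med 0.3 z med 77.1
[491.0865638  -76.56348968 113.58166387] [ 0.99036603  0.61008459 -4.41249095] [-0.10036647 -0.15096039 -0.17882528] 90.34276127815247
```

Call:
move_arm(
  moves=[
    {"turn": [0, 0, 0], "translation": [0, 0, 2.5], "hand": 0},
    {"turn": [0, 0, 0], "translation": [0, 0, 2.5], "hand": 0},
    {"turn": [0, 0, 0], "translation": [0, 0, 2], "hand": 0},
  ],
)

```text
time_s: 23.6
eef_pos: [491.3, -76.6, 107.0]
ee_rot: [-0.001, 0.776, 0.631, 0.0]
force: [0.1, 0.2, 1.3]
grip_width: 0.142
grip_force: 91.2
```

Call:
move_arm(
  moves=[
    {"turn": [0, 0, 0], "translation": [0, 0, 1.5], "hand": 0},
    {"turn": [0, 0, 0], "translation": [0, 0, 1], "hand": 0},
  ],
)

```text
time_s: 23.77
eef_pos: [491.3, -76.6, 104.6]
ee_rot: [-0.001, 0.776, 0.631, 0.0]
force: [0.3, -0.6, 1.0]
grip_width: 0.146
grip_force: 91.2
```

Call:
move_arm(
  moves=[
    {"turn": [0, 0, 0], "translation": [0, 0, 1], "hand": 0},
    {"turn": [0, 0, 0], "translation": [0, 0, 1], "hand": 0},
  ],
)

```text
time_s: 23.93
eef_pos: [492.0, -76.7, 104.0]
ee_rot: [-0.0, 0.776, 0.631, 0.001]
force: [-3.4, 2.1, 23.1]
grip_width: 0.139
grip_force: 94.4
```

```bash
python3 - <<'E'
from h import *
s,im,W=plate(); R,p=tool(s); print(p,s["force"],s["wrist_torque"],s["grip_force"])
im,W,c=cloud("side"); cv2.imwrite("pics/s9.png",im)
E
```

```text
n 6505
(-20, -4) 1854 x max 30.0 y -4.8..8.0 med 1.5 z med -6.0
(-4, 8) 558 x max 30.8 y -5.3..8.5 med 1.5 z med 0.1
(8, 25) 242 x max 30.8 y -1.4..4.2 med 1.4 z med 15.5
(25, 45) 196 x max 30.8 y -1.7..4.0 med 1.0 z med 34.2
(45, 65) 1570 x max 32.3 y -12.2..13.5 med 0.4 z med 53.5
(65, 95) 2085 x max 44.7 y -13.4..13.4 med -0.2 z med 70.5
[491.96434046 -76.74771266 104.02800854] [-3.40940637  2.10618908 23.06457053] [ 0.40909449  0.83560739 -0.16879928] 94.40039277076721
```

It has bottomed firmly at TCP z = 104 (12 + 92) with about 25 N. Releasing and rising.

Call:
move_arm(
  moves=[
    {"turn": [0, 0, 0], "translation": [0, 0, -1], "hand": 0.35},
    {"turn": [0, 0, 0], "translation": [0, 0, 0], "hand": 0.35},
    {"turn": [0, 0, 0], "translation": [0, 0, 0], "hand": 0.35},
    {"turn": [0, 0, 0], "translation": [0, 0, 0], "hand": 0.35},
    {"turn": [0, 0, 0], "translation": [0, 0, -10], "hand": 0.35},
    {"turn": [0, 0, 0], "translation": [0, 0, -25], "hand": 0.35},
    {"turn": [0, 0, 0], "translation": [0, 0, -40], "hand": 0.35},
    {"turn": [0, 0, 0], "translation": [0, 0, -40], "hand": 0.35},
    {"turn": [0, 0, 0], "translation": [0, 0, 0], "hand": 0.35},
    {"turn": [0, 0, 0], "translation": [0, 0, 0], "hand": 0.35},
  ],
)

```text
time_s: 24.87
eef_pos: [492.1, -77.0, 221.1]
ee_rot: [0.001, 0.776, 0.631, 0.001]
force: [-0.1, 0.4, -1.0]
grip_width: 0.347
grip_force: 0.0
```

```bash
python3 - <<'E'
from h import *
s=sense();R,p=tool(s);im,W,c=cloud("wrist"); print(p,s["grip_width"],s["force"])
b=np.array([589.1,-96.4,0]);X=W-b;x=X@[.979,-.2037,0];y=X@[.2037,.979,0];z=X[...,2]
m=(z>92)&(z<125)&(np.abs(x+98)<25)&(np.abs(y)<45); l,lab,st,_=cv2.connectedComponentsWithStats(m.astype(np.uint8));i=1+np.argmax(st[1:,4]);k=lab==i
Q=np.stack([x[k],y[k],z[k]],1); top=Q[Q[:,2]>np.percentile(Q[:,2],50)-2]
print(len(Q),"top z",np.median(top[:,2]),cv2.minAreaRect(top[:,:2].astype(np.float32)),"slope",np.linalg.lstsq(np.c_[top[:,:2],np.ones(len(top))],top[:,2],rcond=None)[0])
for lo in (15,30,45,60,75): 
    e=(np.abs(x+98)<15)&(y>28)&(y<34)&(z>lo)&(z<lo+15); print(lo,e.sum(),np.percentile(x[e],[3,97]).round(1) if e.sum()>5 else "")
for yy in(-20,0,20):
    m=(np.abs(z-70.6)<3)&(np.abs(y-yy)<2); v=np.sort(x[m]); v=v[(v>-85)&(v<77)]; print(yy,v[:1],v[-1:])
for xx in(-50,0,50):
    m=(np.abs(z-70.6)<3)&(np.abs(x-xx)<2); v=np.sort(y[m]); v=v[np.abs(v)<40]; print(xx,v[:1],v[-1:])
E
```

```text
[492.05856762 -76.99168712 221.08893359] 0.3468726206703759 [-0.05481028  0.35692042 -1.03395766]
1872 top z 110.20304719657022 ((-98.36100006103516, 0.2472972869873047), (59.36133575439453, 13.780072212219238), 89.34398651123047) slope [-9.60175672e-03  8.57522889e-04  1.09226132e+02]
15 62 [-107.3  -88.8]
30 112 [-107.1  -89.4]
45 115 [-110.8  -85.6]
60 30 [-100.9  -95.7]
75 36 [-100.8  -95.8]
-20 [-69.39849416] [70.37935757]
0 [-69.84136771] [69.51520987]
20 [-69.85014742] [69.2380806]
-50 [-27.06379827] [27.77660735]
0 [-26.72543516] [27.74591804]
50 [-27.13106418] [27.76244149]
```

The plate is upright at x = -98.4 with its top at about 112 mm, the stack is centred with its top at 72 mm, and the hand is clear. Handing in.

```bash
python3 -c "from rig import finish_job; print(finish_job())"
```

```text
the job is handed in; nothing more can be done
None
```

The job is handed in at about 25 s on the robot clock: three boards are stacked squarely with the top at 72 mm (gauge window about 57–83 mm), the fourth stays in the rack, and the end plate is pressed fully into the clip and released.

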